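Pack brake pads in the fenced cradle

ROBOT

A 7-joint arm with a two-finger parallel gripper is mounted at the origin on the work surface. World frame = base frame: x ahead of the robot, y to its left, z up, the work surface at z = 0. Lengths are in m, angles in rad, forces in N, time in s.
With the tool pointing down it reaches from about 0.425 to 0.875 m from the base axis. Payload 4.7 kg.
Tool frame: the origin (TCP) lies on the centre line of the jaws, within the pads' length; the fingertips stand 14 mm ahead of it and the grasp point (between the pads) lies 5 mm behind it; z points along the fingers, y is the line along which they close (so a half turn about z gives the same grasp; the last joint's range is limited). The gripper opens to 87 mm and grips with 3 to 60 N. Pads are 19 mm wide; open, the fingers measure 117 mm over their backs; the gripper's body (75 mm by 190 mm) begins 51 mm behind the grasp point.
Start: joints at [-1.294, 0.321, -0.07, 1.45, 0.023, 1.371, -0.057], TCP at [0.169, 0.628, 0.237] pointing down, gripper open.
Joint ranges: [-2.86, 2.86], [-0.3, 2.09], [-1.38, 1.24], [0.06, 2.45], [-1.56, 4.7], [0.09, 2.05], [-2.69, 2.69]. Speed limits (rad/s): [2.57, 2.57, 3.14, 3.14, 3.14, 3.14, 3.14].

INTERFACE

Orientations are given as a rotation vector (axis times angle).
In Python, from bench import ctrl gives the robot as it stands.
- The arm moves only by the tool send_rows, never from a script. Its argument "steps" is a list of rows, each an object of numbers: "tx", "ty", "tz": the shift along the tool's x, y, z in units of 60 mm (1.0 is 60 mm); "turn": the turn about the tool's z in units of 8 degrees (1.0 is 8 degrees); "grip": the opening, from 0 (shut) to 1 (fully open). A call has 1 to 12 rows; each row shifts and turns the commanded pose from where the row before left it, along the tool's axes as they then stand; what a row does not reach is not made up. A row lasts 1/8 s, in which the tool goes at most 62.5 mm and 10.7 degrees, less where a joint would pass 70% of its speed; a pose out of reach is approached as far as the arm can. A call is refused whole if a number of a shift passes 1 or a number of a turn 1, either way. A call with a gripper value outside its range is refused whole. The fingers move at their own pace and stop on an object; "newtons" is the grip in N (left out, the last holds). Time passes only in rows, so rows that do not move let the fingers close. It gives the time, the measured TCP pose, the force, the opening and the grip force at its end, in the units of the state.
- ctrl.get_state(): the state, without advancing time (a new reading comes with each control period).
- ctrl.get_image(name): name is "side" or "top"; returns a dict with "pixels" (400x640x3 uint8, red, green, blue), "K" (3x3 intrinsics, pixels), "cam_to_world" (4x4, takes a point from camera to world coordinates). Camera axes: x right, y down, z forward; pixel columns grow to the right and rows downward; lengths in m; the calibration is good to about 2 mm. A picture is of the moment at which its call begins. There is no depth.
- ctrl.close_job(): hands the job in; it is judged then, once.
The state is a dict: "time": time; "joint_positions": joint angles; "qd": joint speeds; "joint_torque": joint torques, N m; "position": TCP position; "tool_rot": TCP orientation; "ft_force": force on the tool from outside, world axes, zero at the start; "torque": the same for the moment, N m; "grip_width": opening from 0.0 (shut) to 1.0 (fully open); "grip_force": force on a finger pad.
Only numpy, scipy, OpenCV 4.12 (cv2) and the standard library are available. Lean on these libraries where they do the work, as an engineer would, in place of code of your own. Each camera call takes 0.05 s, during which the arm holds its last target. There are 200 camera calls.

TASK

Pack all the brake pads lying on the bench: slide the cradle's fence fully back, then stack the pads flat and square in the bay between its corner posts, block side up as they lie, with exactly one separator sheet between each two pads and none under or on top; spare sheets stay flat on the bench. When the stack is complete slide the fence forward until its face is on the white line, and set the little count slide to the tick with as many pips as there are pads. Do not knock over the oil bottle or the tin.

Things in the scene. Friction and masses are not known exactly. Their poses are not given: they have to be found in the camera images.
- cradle: Packing cradle, fixed: blue-painted board 160 (own x) x 340 (own y) x 5 mm; origin at the centre of its underside, z up. The fence's track runs along own y, at own x = +15 mm. End stop: steel plate 66 mm wide, inner face at own y = -155 mm, top 61 mm above the bench. The stacking bay lies between end stop and white line.
- bay (a point): Centre of the stacking bay, on the board's top face (5 mm above the bench), at own x = +15, y = -95 mm of the cradle, axes parallel to it. The stack stands here, long side along y. Four round steel corner posts, 8 mm thick, top 64 mm above the bench, stand at x = +-38, y = +-47 mm from here (68 mm free between them in x); the fingers go between them.
- fence_line (a point): Middle of the white line painted across the board at the mouth of the bay, 62 mm from the bay's centre towards +y. Pads centred in the bay end 4 mm short of it.
- fence_face (a point): Foot of the fence's face that looks into the bay (towards -y), on the track's centre line.
- fence_grip (a point): Centre of the top of the fence's black grip, 70 mm above the bench. Grip 22 (cradle x) x 26 mm (cradle y), free from 25 to 70 mm above the bench, centred 75 mm behind (+y of) the fence's face. The fence is a steel plate 60 mm wide, 6 mm thick, top 61 mm above the bench, on a carriage 36 mm wide, 94 mm long.
- fence (a joint): Fence slide (m), along the cradle's +y: 0 = its limit deep in the bay; 0.077 = its face on the white line; 0.165 = fully back at the stop at the far end. Stays where it is left; about 2 N of friction.
- count_top (a point): Centre of the top of the small black count slide, 36.5 mm above the bench: 14 mm wide (cradle x), 18 mm long (cradle y), 30 mm high. It runs along the robot-side edge of the board, at own x = -62 mm of the cradle, beside the fence's track.
- count (a joint): Count slide (m), along the cradle's +y: 0 = its stop (no pads); its four white tick marks, with one, two, three and four pips, are at 0.025, 0.050, 0.075 and 0.100. Stays where it is left; about 1.2 N of friction.
- pad1: Brake pad: dark steel backing plate 52 (own x) x 116 (own y) x 6 mm with a dull brown-black friction block 50 x 92 x 10 mm on top, 16 mm in all, about 0.32 kg. Origin at the centre of the underside, z up. Lies flat on the bench, block upwards. Two or three pads are present; an absent one reads None.
- pad2: Brake pad: dark steel backing plate 52 (own x) x 116 (own y) x 6 mm with a dull brown-black friction block 50 x 92 x 10 mm on top, 16 mm in all, about 0.32 kg. Origin at the centre of the underside, z up. Lies flat on the bench, block upwards. Two or three pads are present; an absent one reads None.
- pad3: Brake pad: dark steel backing plate 52 (own x) x 116 (own y) x 6 mm with a dull brown-black friction block 50 x 92 x 10 mm on top, 16 mm in all, about 0.32 kg. Origin at the centre of the underside, z up. Lies flat on the bench, block upwards. Two or three pads are present; an absent one reads None.
- sheet1: Separator sheet: stiff brown board, 60 (own x) x 112 (own y) x 5 mm, 35 g. Origin at the centre of the underside, z up. Lies flat on the bench. There are always three.
- sheet2: Separator sheet: stiff brown board, 60 (own x) x 112 (own y) x 5 mm, 35 g. Origin at the centre of the underside, z up. Lies flat on the bench. There are always three.
- sheet3: Separator sheet: stiff brown board, 60 (own x) x 112 (own y) x 5 mm, 35 g. Origin at the centre of the underside, z up. Lies flat on the bench. There are always three.
- oilcan: Bystander: red oil bottle, 72 mm across, 190 mm high, standing at the left; origin under its centre.
- painttin: Bystander: steel tin with a paper label, 104 mm across, 120 mm high, standing at the right; origin under its centre.
There are look-alikes about, which are no part of the job. What is shaped like the pad2 but orange or turquoise is not meant.

How it is judged:
By the outcome, as a careful person would: the job done as asked, in the order asked, and still so for the second after the job is handed in, with the robot touching nothing.
Of pad1, pad2, pad3 only 2 to 3 are there at a start; the rules pass over those that are not, and their reading is None.
At some moment in a run one of pad1, pad2, pad3 may be knocked a few centimetres aside while the robot is not near it.
Once in a run the grip may slacken for a moment while it holds something.
It also fails if it takes over 210 s, if anything falls off the work surface, if the arm or the gripper's body presses on something with over 40 N, if the wrist force passes 120 N, or if a joint passes its speed limit or range.

## Working session

There is one attempt and no reset: what is moved stays moved. The work goes in short steps, Python scripts to look and compute and a tool call to move; the robot and the scene stay as the last step left them, time stands still between calls to the robot, and variables do not carry over. Pictures are saved under pics/ and viewed, at most 14 in all, crops included, and the job is handed in when it is done.

Besides the shell and the picture viewer there is one more tool, called after "Request:" by a JSON object that holds its "op" and its "data". send_rows: Moves the arm, as the interface text tells. Its arguments: {"type":"object","properties":{"steps":{"type":"array"},"newtons":{"type":"number"}},"required":["steps"]}

```bash
ls; mkdir -p pics
python3 - <<'E'
from bench import ctrl
import cv2,numpy as np
for n in("top","side"):
    d=ctrl.get_image(n);cv2.imwrite(f"pics/{n}0.png",d["pixels"][:,:,::-1]);print(n,d["K"],np.round(d["cam_to_world"],4))
print(ctrl.get_state())
E
```

```text
pics
top [[517.40905222   0.         332.12309774]
 [  0.         517.40905222 200.03610541]
 [  0.           0.           1.        ]] [[ 0.0198 -0.9981  0.0587  0.3787]
 [-0.9998 -0.02   -0.0033 -0.0161]
 [ 0.0044 -0.0586 -0.9983  1.9712]
 [ 0.      0.      0.      1.    ]]
side [[362.01375502   0.         315.69892156]
 [  0.         362.01375502 206.85622661]
 [  0.           0.           1.        ]] [[ 0.9878 -0.0932  0.1244  0.3172]
 [-0.1551 -0.5378  0.8287 -1.0235]
 [-0.0104 -0.8379 -0.5457  0.7536]
 [ 0.      0.      0.      1.    ]]
{'time': 0.1, 'joint_positions': array([-1.29386152,  0.32172411, -0.07010092,  1.45155514,  0.02258829,
        1.37080705, -0.05690965]), 'qd': array([ 0.00174209, -0.00300692, -0.00254781, -0.00122381,  0.0012912 ,
       -0.00062222, -0.00052375]), 'joint_torque': array([-4.15322756e-04, -4.92572773e+01, -4.05802662e-01, -3.13398385e+01,
       -6.40331022e-02,  3.94393550e-02,  7.33284401e-05]), 'position': array([0.16879092, 0.62720903, 0.235586  ]), 'tool_rot': array([-4.11604525e-01, -3.11436336e+00,  2.67078224e-03]), 'ft_force': array([ 0.71441121, -0.04908859,  0.03232391]), 'torque': array([-0.0303678 , -0.037576  , -0.00197799]), 'grip_force': 0.0, 'grip_width': 1.001263724856216}
```

View pics/top0.png

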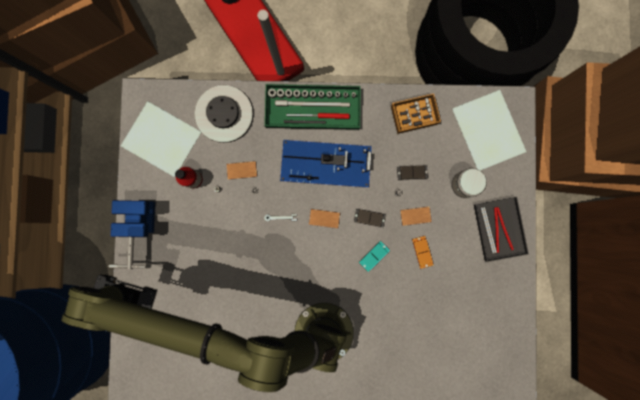

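View pics/side0.png

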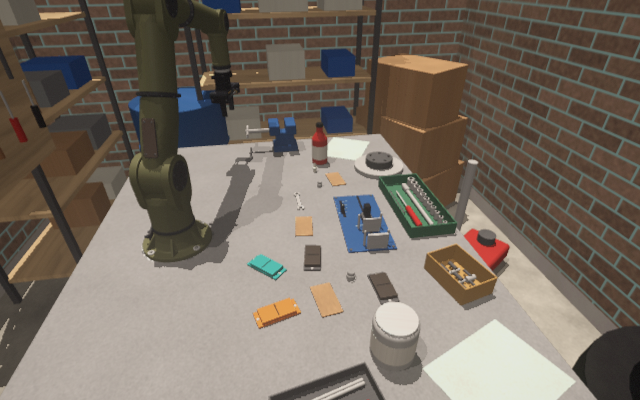

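Top view: two dark pads at (412,172) and (370,217), and sheets at (241,170), (325,218) and (416,216). The cradle is at (326,164), the bottle at (186,176) and the tin at (471,182). The orange and turquoise parts are decoys. Next I'll zoom in on the work area.

Run:
```python
import cv2
t=cv2.imread("pics/top0.png");s=cv2.imread("pics/side0.png")
cv2.imwrite("pics/topc.png",cv2.resize(t[130:235,270:440],None,fx=4.7,fy=4.7,interpolation=cv2.INTER_CUBIC))
cv2.imwrite("pics/sidec.png",cv2.resize(s[180:300,290:420],None,fx=5,fy=5,interpolation=cv2.INTER_CUBIC))
```

```text
(no output)
```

View pics/topc.png

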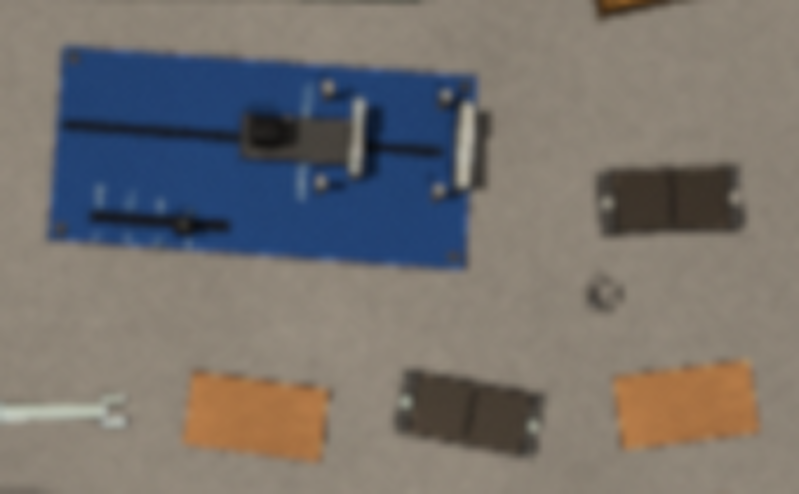

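View pics/sidec.png

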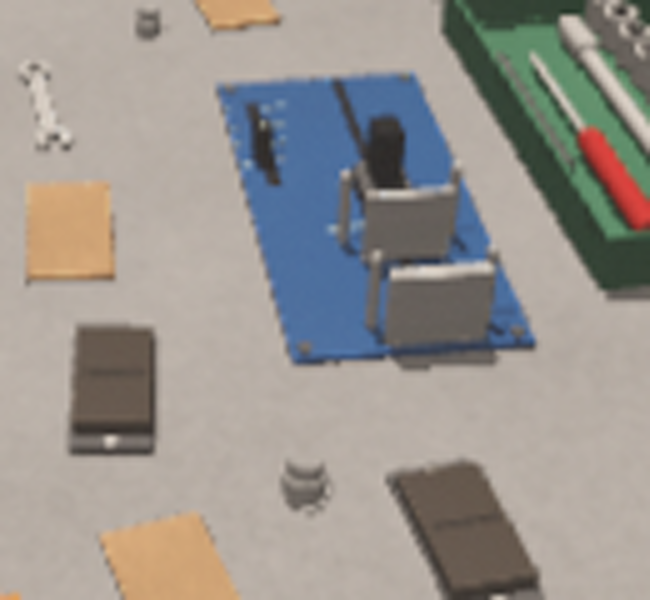

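The side view confirms two pads and an empty bay, with the fence inside it. The cradle's +y is image-left. I'll write a helper that measures poses and converts a target into row units.

```bash
cat > h.py <<'E'
import numpy as np,cv2
from scipy.spatial.transform import Rotation as R
from bench import ctrl
def bird(d,z,x0=.3,x1=1.,y0=-.5,y1=.5,s=1000):
    """warp to plane z; pixel (u,v) -> y=y1-u/s, x=x1-v/s"""
    T=np.linalg.inv(d["cam_to_world"])
    A=np.array([[0,-1/s,x1],[-1/s,0,y1],[0,0,z],[0,0,1]])
    H=d["K"]@T[:3]@A
    return cv2.warpPerspective(d["pixels"],H,(int((y1-y0)*s),int((x1-x0)*s)),flags=cv2.INTER_LINEAR|cv2.WARP_INVERSE_MAP)
def blobs(mask,amin,amax,x1=1.,y1=.5,s=1000):
    mask=cv2.morphologyEx(mask.astype(np.uint8),cv2.MORPH_OPEN,np.ones((5,5)))
    out=[]
    for c in cv2.findContours(mask,cv2.RETR_EXTERNAL,cv2.CHAIN_APPROX_NONE)[0]:
        c=cv2.convexHull(c); (u,v),wh,a=cv2.minAreaRect(c)
        if amin<wh[0]*wh[1]<amax:
            b=cv2.boxPoints(((u,v),wh,a)); e=[b[1]-b[0],b[2]-b[1]]; l=max(e,key=np.linalg.norm)
            # long axis angle measured from world +y, ccw seen from above (x-> y)
            dx,dy=-l[1],-l[0]; t=np.degrees(np.arctan2(-dx,dy)); t=(t+90)%180-90
            out.append((round(x1-v/s,4),round(y1-u/s,4),round(t,1),sorted(np.round(wh,0))))
    return out
def look(name="top"):
    d=ctrl.get_image(name)
    f=lambda z:bird(d,z).astype(int)
    q=f(.005);r,g,b=q[...,0],q[...,1],q[...,2]
    print("cradle",blobs((b>r+40)&(b>g+25),30000,90000))
    print("sheets",blobs((r>b+45)&(r>g+20)&(r<g+75),4500,9500))
    q=f(.012);m=q.max(2);print("pads",blobs((m<85)&(q[...,2]<q[...,0]+12),3500,8500))
    return d
def st():
    s=ctrl.get_state(); M=R.from_rotvec(s["tool_rot"]).as_matrix()
    yaw=np.degrees(np.arctan2(-M[0,1],M[1,1]))  # tool-y angle from world +y, ccw
    print("t %.2f"%s["time"],"pos",np.round(s["position"],4),"yaw %.1f"%yaw,"tilt",np.round(M[:,2],3),"g %.3f"%s["grip_width"],"F",np.round(s["ft_force"],1),"q",np.round(s["joint_positions"],2))
    return s,M,yaw
def go(x,y,z,yaw=None):
    """units for shift to target after turning in place"""
    s,M,y0=st(); n=0
    if yaw is not None:
        n=-((yaw-y0+90)%180-90)/8; M=M@R.from_euler('z',n*8,degrees=True).as_matrix()
    print("turn %.3f  tx,ty,tz"%n,np.round(M.T@(np.array([x,y,z])-s["position"])/.06,3))
E
python3 - <<'E'
from h import *
d=look();st()
cv2.imwrite("pics/bird.png",bird(d,.005,.35,.8,-.35,.35)[:,:,::-1])
E
```

```text
cradle [(0.6352, 0.0055, np.float32(-3.1), [np.float64(157.0), np.float64(337.0)])]
sheets [(0.4246, 0.0071, np.float32(-6.0), [np.float64(64.0), np.float64(116.0)]), (0.4412, -0.3407, np.float32(8.5), [np.float64(63.0), np.float64(116.0)]), (0.603, 0.3266, np.float32(6.7), [np.float64(64.0), np.float64(116.0)])]
pads [(0.4312, -0.1658, np.float32(-9.9), [np.float64(50.0), np.float64(111.0)]), (0.5685, 0.4675, np.float32(-90.0), [np.float64(65.0), np.float64(73.0)]), (0.6065, -0.3254, np.float32(3.7), [np.float64(52.0), np.float64(114.0)]), (0.974, -0.422, np.float32(0.0), [np.float64(52.0), np.float64(154.0)])]
t 0.15 pos [0.1688 0.6273 0.2357] yaw -15.1 tilt [-0.    -0.001 -1.   ] g 1.003 F [ 0.3 -0.6 -0.1] q [-1.29  0.32 -0.07  1.45  0.02  1.37 -0.06]
```

View pics/bird.png

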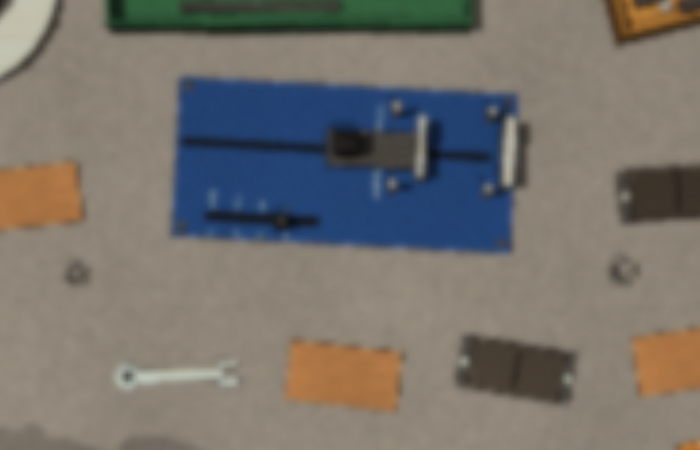

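The fence grip is near (0.650, -0.002) at cradle yaw about -3.1°. The first move takes the tool above it.

```bash
python3 -c "
from h import *
go(.65,-.0025,.12,-3.1)"
```

```text
t 0.15 pos [0.1688 0.6273 0.2357] yaw -15.1 tilt [-0.    -0.001 -1.   ] g 1.003 F [ 0.3 -0.6 -0.1] q [-1.29  0.32 -0.07  1.45  0.02  1.37 -0.06]
turn -1.495  tx,ty,tz [ -8.576 -10.045   1.941]
```

Request:
{"op": "send_rows", "data": {"steps": [{"turn":-0.75,"grip":1},{"turn":-0.75},{"tx":-0.57,"ty":-0.67},{"tx":-0.57,"ty":-0.67},{"tx":-0.57,"ty":-0.67},{"tx":-0.57,"ty":-0.67},{"tx":-0.57,"ty":-0.67},{"tx":-0.57,"ty":-0.67},{"tx":-0.57,"ty":-0.67},{"tx":-0.57,"ty":-0.67},{"tx":-0.57,"ty":-0.67},{"tx":-0.57,"ty":-0.67}]}}

```text
validation failed for argument at $.st...
```

```bash
python3 -c "
from h import *
go(.65,-.0025,.055,-3.1)"
```

```text
t 0.15 pos [0.1688 0.6273 0.2357] yaw -15.1 tilt [-0.    -0.001 -1.   ] g 1.003 F [ 0.3 -0.6 -0.1] q [-1.29  0.32 -0.07  1.45  0.02  1.37 -0.06]
turn -1.495  tx,ty,tz [ -8.576 -10.043   3.024]
```

Request:
{"op": "send_rows", "data": {"steps": [{"tx":0.0,"ty":0.0,"tz":0.0,"turn":-0.75,"grip":1.0},{"tx":0.0,"ty":0.0,"tz":0.0,"turn":-0.75,"grip":1.0}]}}

```text
time: 0.4
position: [0.1688, 0.6275, 0.2361]
tool_rot: [-0.078, -3.141, 0.001]
ft_force: [-0.0, 0.5, -0.2]
grip_width: 1.003
grip_force: 0.0
```

All five keys are required in every row.

Request:
{"op": "send_rows", "data": {"steps": [{"tx":-0.6,"ty":-0.7,"tz":0,"turn":0,"grip":1},{"tx":-0.6,"ty":-0.7,"tz":0,"turn":0,"grip":1},{"tx":-0.6,"ty":-0.7,"tz":0,"turn":0,"grip":1},{"tx":-0.6,"ty":-0.7,"tz":0,"turn":0,"grip":1},{"tx":-0.6,"ty":-0.7,"tz":0,"turn":0,"grip":1},{"tx":-0.6,"ty":-0.7,"tz":0,"turn":0,"grip":1},{"tx":-0.6,"ty":-0.7,"tz":0,"turn":0,"grip":1},{"tx":-0.6,"ty":-0.7,"tz":0,"turn":0,"grip":1},{"tx":-0.6,"ty":-0.7,"tz":0,"turn":0,"grip":1},{"tx":-0.6,"ty":-0.7,"tz":0,"turn":0,"grip":1},{"tx":-0.6,"ty":-0.7,"tz":0,"turn":0,"grip":1},{"tx":-0.6,"ty":-0.7,"tz":0,"turn":0,"grip":1}]}}

```text
time: 1.9
position: [0.5741, 0.1, 0.2365]
tool_rot: [0.083, 3.14, 0.0]
ft_force: [0.3, 1.2, 0.1]
grip_width: 1.003
grip_force: 0.0
```

```bash
python3 -c "
from h import *
go(.65,-.0025,.055,-3.1)"
```

```text
t 1.90 pos [0.5741 0.1    0.2365] yaw -3.0 tilt [ 0.  0. -1.] g 1.003 F [0.3 1.2 0.1] q [-0.57  0.18  0.4   1.64 -0.07  1.34  1.36]
turn 0.008  tx,ty,tz [-1.355 -1.638  3.024]
```

Request:
{"op": "send_rows", "data": {"steps": [{"tx":-0.68,"ty":-0.7,"tz":0,"turn":0,"grip":1},{"tx":-0.67,"ty":-0.7,"tz":0,"turn":0,"grip":1},{"tx":0,"ty":-0.24,"tz":0.5,"turn":0,"grip":1},{"tx":0,"ty":0,"tz":0.8,"turn":0,"grip":1},{"tx":0,"ty":0,"tz":0,"turn":0,"grip":1},{"tx":0,"ty":0,"tz":0,"turn":0,"grip":1}]}}

```text
time: 2.65
position: [0.6498, -0.0007, 0.16]
tool_rot: [0.083, 3.139, 0.0]
ft_force: [0.3, -0.3, -0.0]
grip_width: 0.997
grip_force: 0.0
```

```bash
python3 -c "
from h import *
go(.65,-.0025,.055,-3.1)
for n in('side',):
    d=ctrl.get_image(n);cv2.imwrite('pics/s1.png',cv2.resize(d['pixels'][150:270,300:430,::-1],None,fx=5,fy=5))"
```

```text
t 2.65 pos [ 0.6498 -0.0007  0.16  ] yaw -3.0 tilt [ 0.002  0.    -1.   ] g 0.997 F [ 0.3 -0.3 -0. ] q [-0.4   0.38  0.46  1.57 -0.18  1.23  1.61]
turn 0.011  tx,ty,tz [-0.003 -0.03   1.751]
```

View pics/s1.png

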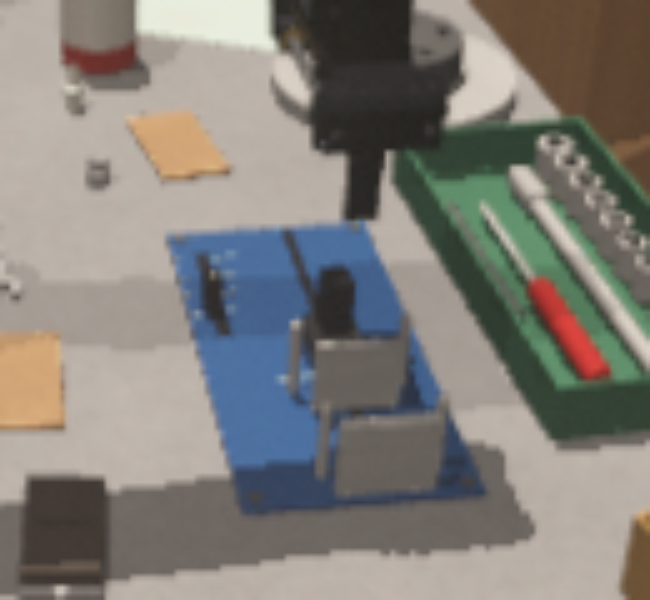

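The jaws at crop (365,180) sit in line above the black grip at (335,300). Now descend and close.

Request:
{"op": "send_rows", "data": {"steps": [{"tx":0,"ty":-0.03,"tz":0.7,"turn":0,"grip":1},{"tx":0,"ty":0,"tz":0.6,"turn":0,"grip":1},{"tx":0,"ty":0,"tz":0.45,"turn":0,"grip":1},{"tx":0,"ty":0,"tz":0,"turn":0,"grip":0.5},{"tx":0,"ty":0,"tz":0,"turn":0,"grip":0.1},{"tx":0,"ty":0,"tz":0,"turn":0,"grip":0.1},{"tx":0,"ty":0,"tz":0,"turn":0,"grip":0.1},{"tx":0,"ty":0,"tz":0,"turn":0,"grip":0.1},{"tx":0,"ty":0,"tz":0,"turn":0,"grip":0.1},{"tx":0,"ty":0,"tz":0,"turn":0,"grip":0.1}], "newtons": 15}}

```text
time: 3.95
position: [0.6491, -0.0018, 0.0537]
tool_rot: [0.083, 3.14, 0.002]
ft_force: [0.2, 2.7, 1.0]
grip_width: 0.302
grip_force: 15.0
```

```bash
python3 -c "
from h import *
go(.6502+.0536*.13,.0047+.13,.055,-3.1)"
```

```text
t 3.95 pos [ 0.6491 -0.0018  0.0537] yaw -3.0 tilt [ 0.     0.001 -1.   ] g 0.302 F [0.2 2.7 1. ] q [-0.37  0.48  0.43  1.66 -0.23  1.05  1.65]
turn 0.010  tx,ty,tz [-0.011  2.279 -0.018]
```

Request:
{"op": "send_rows", "data": {"steps": [{"tx":0,"ty":0.2,"tz":0,"turn":0,"grip":0.1},{"tx":0,"ty":0.3,"tz":0,"turn":0,"grip":0.1},{"tx":0,"ty":0.3,"tz":0,"turn":0,"grip":0.1},{"tx":0,"ty":0.3,"tz":0,"turn":0,"grip":0.1},{"tx":0,"ty":0.3,"tz":0,"turn":0,"grip":0.1},{"tx":0,"ty":0.3,"tz":0,"turn":0,"grip":0.1},{"tx":0,"ty":0.3,"tz":0,"turn":0,"grip":0.1},{"tx":0,"ty":0.15,"tz":0,"turn":0,"grip":0.1},{"tx":0,"ty":0.05,"tz":0,"turn":0,"grip":0.1},{"tx":0,"ty":0.05,"tz":0,"turn":0,"grip":0.1},{"tx":0,"ty":0,"tz":0,"turn":0,"grip":0.1}]}}

```text
time: 5.32
position: [0.6562, 0.1318, 0.0537]
tool_rot: [0.084, 3.14, 0.001]
ft_force: [-0.1, -0.8, 4.7]
grip_width: 0.297
grip_force: 15.0
```

Request:
{"op": "send_rows", "data": {"steps": [{"tx":0,"ty":0.05,"tz":0,"turn":0,"grip":0.1},{"tx":0,"ty":0,"tz":0,"turn":0,"grip":0.1}]}}

```text
time: 5.58
position: [0.6563, 0.1348, 0.0537]
tool_rot: [0.084, 3.14, 0.0]
ft_force: [-0.7, -2.3, 4.7]
grip_width: 0.294
grip_force: 15.0
```

Request:
{"op": "send_rows", "data": {"steps": [{"tx":0,"ty":0.05,"tz":0,"turn":0,"grip":0.1},{"tx":0,"ty":0,"tz":0,"turn":0,"grip":0.1}]}}

```text
time: 5.82
position: [0.6564, 0.1349, 0.0537]
tool_rot: [-0.086, -3.14, 0.005]
ft_force: [-2.4, -5.7, 7.0]
grip_width: 0.295
grip_force: 15.0
```

The fence reached its stop at y=0.1349, against a prediction of 0.1347, so vision and robot frames agree. Release, lift and turn the tool 90°.

Request:
{"op": "send_rows", "data": {"steps": [{"tx":0,"ty":-0.03,"tz":0,"turn":0,"grip":0.3},{"tx":0,"ty":0,"tz":0,"turn":0,"grip":0.8},{"tx":0,"ty":0,"tz":0,"turn":0,"grip":0.8},{"tx":0,"ty":0,"tz":0,"turn":0,"grip":0.8},{"tx":0,"ty":0,"tz":-0.5,"turn":0,"grip":1},{"tx":0,"ty":0,"tz":-0.8,"turn":0,"grip":1},{"tx":0,"ty":0,"tz":-0.8,"turn":-0.9,"grip":1},{"tx":0,"ty":0,"tz":0,"turn":-1,"grip":1},{"tx":0,"ty":0,"tz":0,"turn":-1,"grip":1},{"tx":0,"ty":0,"tz":0,"turn":-1,"grip":1},{"tx":0,"ty":0,"tz":0,"turn":-1,"grip":1},{"tx":0,"ty":0,"tz":0,"turn":-1,"grip":1}]}}

```text
time: 7.32
position: [0.6562, 0.1364, 0.1793]
tool_rot: [1.188, -2.908, -0.001]
ft_force: [-0.1, -0.3, 0.3]
grip_width: 0.999
grip_force: 0.0
```

Request:
{"op": "send_rows", "data": {"steps": [{"tx":0,"ty":0,"tz":0,"turn":-1,"grip":1},{"tx":0,"ty":0,"tz":0,"turn":-1,"grip":1},{"tx":0,"ty":0,"tz":0,"turn":-1,"grip":1},{"tx":0,"ty":0,"tz":0,"turn":-1,"grip":1},{"tx":0,"ty":0,"tz":0,"turn":0,"grip":1}]}}

```text
time: 7.95
position: [0.6562, 0.1363, 0.1794]
tool_rot: [-1.937, 2.473, 0.002]
ft_force: [0.6, 0.1, 0.5]
grip_width: 0.999
grip_force: 0.0
```

```bash
python3 -c "
from h import *
look()
go(.6065,-.3254,.1,93.7)
go(.4312,-.1658,.1,80.1)"
```

```text
cradle []
sheets [(0.4245, 0.0065, np.float32(-6.5), [np.float64(63.0), np.float64(115.0)]), (0.4412, -0.3407, np.float32(8.4), [np.float64(63.0), np.float64(116.0)]), (0.6029, 0.3267, np.float32(6.6), [np.float64(64.0), np.float64(116.0)])]
pads [(0.5685, 0.4675, np.float32(-90.0), [np.float64(65.0), np.float64(73.0)]), (0.6065, -0.3254, np.float32(3.7), [np.float64(52.0), np.float64(114.0)]), (0.9735, -0.422, np.float32(0.0), [np.float64(53.0), np.float64(154.0)])]
t 8.00 pos [0.6563 0.1361 0.1794] yaw 76.1 tilt [-0.     0.001 -1.   ] g 1.003 F [-0.  -0.8  0.1] q [-0.34  0.39  0.13  1.48 -0.05  1.28  2.69]
turn -2.194  tx,ty,tz [7.623 1.324 1.318]
t 8.00 pos [0.6563 0.1361 0.1794] yaw 76.1 tilt [-0.     0.001 -1.   ] g 1.003 F [-0.  -0.8  0.1] q [-0.34  0.39  0.13  1.48 -0.05  1.28  2.69]
turn -0.494  tx,ty,tz [5.603 2.83  1.321]
```

Joint 7 is at its limit, so I'll unwind the other way to the equivalent yaw near -86°.

Request:
{"op": "send_rows", "data": {"steps": [{"tx":0,"ty":0,"tz":0,"turn":1,"grip":1},{"tx":0,"ty":0,"tz":0,"turn":1,"grip":1},{"tx":0,"ty":0,"tz":0,"turn":1,"grip":1},{"tx":0,"ty":0,"tz":0,"turn":1,"grip":1},{"tx":0,"ty":0,"tz":0,"turn":1,"grip":1},{"tx":0,"ty":0,"tz":0,"turn":1,"grip":1},{"tx":0,"ty":0,"tz":0,"turn":1,"grip":1},{"tx":0,"ty":0,"tz":0,"turn":1,"grip":1},{"tx":0,"ty":0,"tz":0,"turn":1,"grip":1},{"tx":0,"ty":0,"tz":0,"turn":1,"grip":1},{"tx":0,"ty":0,"tz":0,"turn":1,"grip":1},{"tx":0,"ty":0,"tz":0,"turn":1,"grip":1}]}}

```text
time: 9.5
position: [0.6563, 0.1362, 0.1796]
tool_rot: [0.548, 3.093, 0.0]
ft_force: [-0.0, -0.3, -1.0]
grip_width: 0.999
grip_force: 0.0
```

Request:
{"op": "send_rows", "data": {"steps": [{"tx":0,"ty":0,"tz":0,"turn":1,"grip":1},{"tx":0,"ty":0,"tz":0,"turn":1,"grip":1},{"tx":0,"ty":0,"tz":0,"turn":1,"grip":1},{"tx":0,"ty":0,"tz":0,"turn":1,"grip":1},{"tx":0,"ty":0,"tz":0,"turn":1,"grip":1},{"tx":0,"ty":0,"tz":0,"turn":1,"grip":1},{"tx":0,"ty":0,"tz":0,"turn":1,"grip":1},{"tx":0,"ty":0,"tz":0,"turn":1,"grip":1},{"tx":0,"ty":0,"tz":0,"turn":0,"grip":1}]}}

```text
time: 10.62
position: [0.6563, 0.1363, 0.1796]
tool_rot: [2.097, 2.339, 0.0]
ft_force: [-1.2, 0.5, 0.0]
grip_width: 0.998
grip_force: 0.0
```

```bash
python3 -c "
from h import *
go(.6065,-.3254,.1,-86.3)"
```

```text
t 10.62 pos [0.6563 0.1363 0.1796] yaw -83.7 tilt [ 0. -0. -1.] g 0.998 F [-1.2  0.5  0. ] q [-0.68  0.43  0.58  1.49 -0.24  1.29  0.04]
turn 0.319  tx,ty,tz [-7.625 -1.325  1.328]
```

Request:
{"op": "send_rows", "data": {"steps": [{"tx":0,"ty":0,"tz":0,"turn":0.32,"grip":1},{"tx":-0.8,"ty":-0.13,"tz":0,"turn":0,"grip":1},{"tx":-0.9,"ty":-0.13,"tz":0,"turn":0,"grip":1},{"tx":-0.9,"ty":-0.15,"tz":0,"turn":0,"grip":1},{"tx":-0.9,"ty":-0.15,"tz":0,"turn":0,"grip":1},{"tx":-0.9,"ty":-0.15,"tz":0,"turn":0,"grip":1},{"tx":-0.9,"ty":-0.15,"tz":0,"turn":0,"grip":1},{"tx":-0.9,"ty":-0.15,"tz":0,"turn":0,"grip":1},{"tx":-0.9,"ty":-0.15,"tz":0,"turn":0,"grip":1},{"tx":-0.52,"ty":-0.17,"tz":0.5,"turn":0,"grip":1},{"tx":0,"ty":0,"tz":0.8,"turn":0,"grip":1},{"tx":0,"ty":0,"tz":0,"turn":0,"grip":1}]}}

```text
time: 12.12
position: [0.6027, -0.3236, 0.0975]
tool_rot: [-2.144, -2.286, 0.003]
ft_force: [-0.7, -1.1, 0.3]
grip_width: 1.0
grip_force: 0.0
```

```bash
python3 -c "
from h import *
go(.6065,-.3254,.0165,-86.3)"
```

```text
t 12.12 pos [ 0.6027 -0.3236  0.0975] yaw -86.3 tilt [-0.007  0.004 -1.   ] g 1.000 F [-0.7 -1.1  0.3] q [-0.04  0.57  0.69  1.53 -0.38  1.19  0.78]
turn -0.004  tx,ty,tz [-0.039  0.07   1.35 ]
```

Request:
{"op": "send_rows", "data": {"steps": [{"tx":-0.03,"ty":0.05,"tz":0.5,"turn":0,"grip":1},{"tx":0,"ty":0,"tz":0.5,"turn":0,"grip":1},{"tx":0,"ty":0,"tz":0.25,"turn":0,"grip":1},{"tx":0,"ty":0,"tz":0,"turn":0,"grip":1},{"tx":0,"ty":0,"tz":0,"turn":0,"grip":1}]}}

```text
time: 12.75
position: [0.6095, -0.3273, 0.0284]
tool_rot: [2.148, 2.289, 0.001]
ft_force: [-0.7, -0.4, 0.1]
grip_width: 0.996
grip_force: 0.0
```

```bash
python3 -c "
from h import *
go(.6065,-.3254,.0165,-86.3)"
```

```text
t 12.75 pos [ 0.6095 -0.3273  0.0284] yaw -86.4 tilt [ 0.002 -0.001 -1.   ] g 0.996 F [-0.7 -0.4  0.1] q [-0.01  0.65  0.65  1.56 -0.43  1.07  0.81]
turn -0.010  tx,ty,tz [ 0.036 -0.049  0.199]
```

Request:
{"op": "send_rows", "data": {"steps": [{"tx":0.03,"ty":-0.05,"tz":0.2,"turn":0,"grip":1},{"tx":0,"ty":0,"tz":0,"turn":0,"grip":0.7},{"tx":0,"ty":0,"tz":0,"turn":0,"grip":0.5},{"tx":0,"ty":0,"tz":0,"turn":0,"grip":0.5},{"tx":0,"ty":0,"tz":0,"turn":0,"grip":0.5},{"tx":0,"ty":0,"tz":0,"turn":0,"grip":0.5},{"tx":0,"ty":0,"tz":0,"turn":0,"grip":0.5}], "newtons": 35}}

```text
time: 13.62
position: [0.6056, -0.3251, 0.0146]
tool_rot: [2.15, 2.29, 0.001]
ft_force: [0.7, 0.1, 0.0]
grip_width: 0.592
grip_force: 35.1
```

```bash
python3 -c "
from h import *
go(.6451,-.0892,.12,-93.1)"
```

```text
t 13.62 pos [ 0.6056 -0.3251  0.0146] yaw -86.4 tilt [ 0.001  0.    -1.   ] g 0.592 F [0.7 0.1 0. ] q [-0.01  0.66  0.64  1.58 -0.44  1.05  0.81]
turn 0.837  tx,ty,tz [ 3.962  0.445 -1.756]
```

Request:
{"op": "send_rows", "data": {"steps": [{"tx":0,"ty":0,"tz":-0.2,"turn":0,"grip":0.5},{"tx":0,"ty":0,"tz":-0.5,"turn":0,"grip":0.5},{"tx":0,"ty":0,"tz":-0.5,"turn":0,"grip":0.5},{"tx":0,"ty":0,"tz":-0.4,"turn":0.42,"grip":0.5},{"tx":0,"ty":0,"tz":0,"turn":0.42,"grip":0.5},{"tx":0.4,"ty":0.05,"tz":0,"turn":0,"grip":0.5},{"tx":0.6,"ty":0.07,"tz":0,"turn":0,"grip":0.5},{"tx":0.7,"ty":0.07,"tz":0,"turn":0,"grip":0.5},{"tx":0.7,"ty":0.07,"tz":0,"turn":0,"grip":0.5},{"tx":0.7,"ty":0.07,"tz":0,"turn":0,"grip":0.5},{"tx":0.5,"ty":0.07,"tz":0,"turn":0,"grip":0.5},{"tx":0.35,"ty":0.05,"tz":0,"turn":0,"grip":0.5}]}}

```text
time: 15.12
position: [0.645, -0.0883, 0.1105]
tool_rot: [-2.279, -2.161, 0.001]
ft_force: [0.2, -1.3, -2.4]
grip_width: 0.584
grip_force: 35.0
```

Request:
{"op": "send_rows", "data": {"steps": [{"tx":0,"ty":0,"tz":0,"turn":0,"grip":0.5},{"tx":0,"ty":0,"tz":0,"turn":0,"grip":0.5},{"tx":0,"ty":0,"tz":0,"turn":0,"grip":0.5}]}}

```text
time: 15.5
position: [0.6447, -0.0926, 0.1107]
tool_rot: [2.284, 2.156, -0.001]
ft_force: [0.0, 0.6, -3.1]
grip_width: 0.59
grip_force: 35.0
```

```bash
python3 -c "
from h import *
go(.6451,-.0892,.0205,-93.1)
d=ctrl.get_image('side');cv2.imwrite('pics/s2.png',cv2.resize(d['pixels'][150:270,300:430,::-1],None,fx=5,fy=5))"
```

```text
t 15.50 pos [ 0.6447 -0.0926  0.1107] yaw -93.3 tilt [-0.    -0.001 -1.   ] g 0.590 F [ 0.   0.6 -3.1] q [-0.43  0.48  0.69  1.62 -0.33  1.17  0.28]
turn -0.027  tx,ty,tz [0.059 0.003 1.503]
```

View pics/s2.png

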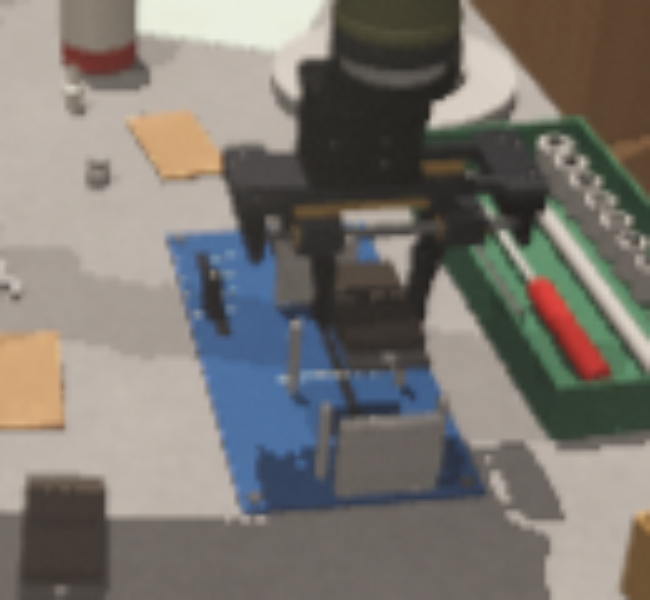

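The pad is held level above the bay and the fence is well back. Lowering it.

Request:
{"op": "send_rows", "data": {"steps": [{"tx":0.06,"ty":0,"tz":0.2,"turn":0,"grip":0.5},{"tx":0,"ty":0,"tz":0.25,"turn":0,"grip":0.5},{"tx":0,"ty":0,"tz":0.25,"turn":0,"grip":0.5},{"tx":0,"ty":0,"tz":0.25,"turn":0,"grip":0.5},{"tx":0,"ty":0,"tz":0.2,"turn":0,"grip":0.5},{"tx":0,"ty":0,"tz":0,"turn":0,"grip":0.5},{"tx":0,"ty":0,"tz":0,"turn":0,"grip":0.5}]}}

```text
time: 16.42
position: [0.6459, -0.0867, 0.042]
tool_rot: [2.281, 2.159, 0.001]
ft_force: [-0.1, 0.0, -2.6]
grip_width: 0.584
grip_force: 35.0
```

```bash
python3 -c "
from h import *
go(.6451,-.0892,.0205,-93.1)"
```

```text
t 16.43 pos [ 0.6459 -0.0867  0.042 ] yaw -93.1 tilt [ 0.001 -0.    -1.   ] g 0.584 F [-0.1  0.  -2.6] q [-0.41  0.55  0.66  1.67 -0.38  1.05  0.31]
turn -0.005  tx,ty,tz [-0.042 -0.011  0.358]
```

Request:
{"op": "send_rows", "data": {"steps": [{"tx":-0.03,"ty":-0.01,"tz":0.2,"turn":0,"grip":0.5},{"tx":0,"ty":0,"tz":0,"turn":0,"grip":0.5},{"tx":0,"ty":0,"tz":0,"turn":0,"grip":0.5},{"tx":0,"ty":0,"tz":0,"turn":0,"grip":0.5},{"tx":0,"ty":0,"tz":0,"turn":0,"grip":0.5}]}}

```text
time: 17.05
position: [0.6449, -0.0883, 0.0298]
tool_rot: [2.281, 2.16, 0.001]
ft_force: [0.4, 0.2, -2.4]
grip_width: 0.59
grip_force: 35.0
```

```bash
python3 -c "
from h import *
go(.6451,-.0892,.0205,-93.1)"
```

```text
t 17.05 pos [ 0.6449 -0.0883  0.0298] yaw -93.1 tilt [ 0.001  0.    -1.   ] g 0.590 F [ 0.4  0.2 -2.4] q [-0.4   0.57  0.65  1.68 -0.39  1.03  0.32]
turn -0.004  tx,ty,tz [-0.015  0.003  0.156]
```

Lower to contact, then open. The pad is 52 mm wide, so the jaws only need about 0.8.

Request:
{"op": "send_rows", "data": {"steps": [{"tx":-0.01,"ty":0,"tz":0.1,"turn":0,"grip":0.5},{"tx":0,"ty":0,"tz":0.06,"turn":0,"grip":0.5},{"tx":0,"ty":0,"tz":0,"turn":0,"grip":0.5},{"tx":0,"ty":0,"tz":0,"turn":0,"grip":0.5}]}}

```text
time: 17.55
position: [0.6446, -0.0889, 0.0197]
tool_rot: [-2.281, -2.16, 0.0]
ft_force: [1.0, 0.7, -2.6]
grip_width: 0.586
grip_force: 35.0
```

Request:
{"op": "send_rows", "data": {"steps": [{"tx":0,"ty":0,"tz":0,"turn":0,"grip":0.65},{"tx":0,"ty":0,"tz":0,"turn":0,"grip":0.8},{"tx":0,"ty":0,"tz":0,"turn":0,"grip":0.85},{"tx":0,"ty":0,"tz":0,"turn":0,"grip":0.85},{"tx":0,"ty":0,"tz":-0.4,"turn":0,"grip":0.85},{"tx":0,"ty":0,"tz":-0.8,"turn":0,"grip":1},{"tx":0,"ty":0,"tz":-0.8,"turn":0,"grip":1},{"tx":0.8,"ty":0,"tz":-0.2,"turn":0,"grip":1},{"tx":0.9,"ty":0,"tz":0,"turn":0,"grip":1},{"tx":0.9,"ty":0,"tz":0,"turn":0,"grip":1},{"tx":0.5,"ty":-0.5,"tz":0,"turn":0,"grip":1},{"tx":0,"ty":0,"tz":0,"turn":0,"grip":1}]}}

```text
time: 19.05
position: [0.6231, 0.1033, 0.1516]
tool_rot: [-2.272, -2.165, -0.0]
ft_force: [-0.4, -0.4, -0.4]
grip_width: 0.999
grip_force: 0.0
```

```bash
python3 -c "
from h import *
d=look()
cv2.imwrite('pics/b2.png',cv2.resize(bird(d,.018,.5,.75,-.25,.2)[:,:,::-1],None,fx=1.7,fy=1.7))
st()"
```

```text
cradle []
sheets [(0.4247, 0.008, np.float32(-6.0), [np.float64(64.0), np.float64(114.0)]), (0.4412, -0.3406, np.float32(8.5), [np.float64(64.0), np.float64(116.0)]), (0.603, 0.3267, np.float32(6.6), [np.float64(64.0), np.float64(116.0)])]
pads [(0.5685, 0.4675, np.float32(-90.0), [np.float64(65.0), np.float64(73.0)]), (0.6419, -0.0861, np.float32(2.7), [np.float64(62.0), np.float64(128.0)]), (0.974, -0.422, np.float32(0.0), [np.float64(52.0), np.float64(154.0)])]
t 19.10 pos [0.6243 0.1003 0.152 ] yaw -92.9 tilt [-0.     0.001 -1.   ] g 0.998 F [-0.6 -0.8  1.1] q [-0.73  0.39  0.67  1.63 -0.25  1.22 -0.06]
```

View pics/b2.png

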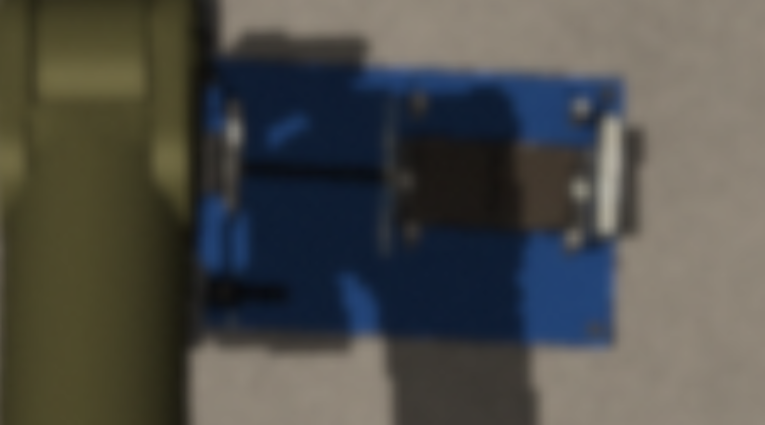

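The pad sits square between the posts, clear of the line and the end stop. Next is the sheet at (0.441, -0.341), yaw 8.5°.

```bash
python3 -c "
from h import *
go(.4412,-.3406,.08,-81.5)"
```

```text
t 19.10 pos [0.6243 0.1003 0.152 ] yaw -92.9 tilt [-0.     0.001 -1.   ] g 0.998 F [-0.6 -0.8  1.1] q [-0.73  0.39  0.67  1.63 -0.25  1.22 -0.06]
turn -1.431  tx,ty,tz [-6.817 -4.104  1.195]
```

Request:
{"op": "send_rows", "data": {"steps": [{"tx":0,"ty":0,"tz":0,"turn":-0.7,"grip":0.85},{"tx":0,"ty":0,"tz":0,"turn":-0.73,"grip":0.85},{"tx":-0.75,"ty":-0.45,"tz":0,"turn":0,"grip":0.85},{"tx":-0.8,"ty":-0.5,"tz":0,"turn":0,"grip":0.85},{"tx":-0.8,"ty":-0.5,"tz":0,"turn":0,"grip":0.85},{"tx":-0.8,"ty":-0.5,"tz":0,"turn":0,"grip":0.85},{"tx":-0.8,"ty":-0.5,"tz":0,"turn":0,"grip":0.85},{"tx":-0.8,"ty":-0.5,"tz":0,"turn":0,"grip":0.85},{"tx":-0.8,"ty":-0.5,"tz":0,"turn":0,"grip":0.85},{"tx":-0.8,"ty":-0.4,"tz":0,"turn":0,"grip":0.85},{"tx":-0.47,"ty":-0.25,"tz":0.3,"turn":0,"grip":0.85},{"tx":0,"ty":0,"tz":0.7,"turn":0,"grip":0.85}]}}

```text
time: 20.6
position: [0.4392, -0.3487, 0.0938]
tool_rot: [2.06, 2.362, -0.002]
ft_force: [0.3, 0.8, -0.3]
grip_width: 0.849
grip_force: 0.0
```

Request:
{"op": "send_rows", "data": {"steps": [{"tx":0,"ty":0,"tz":0,"turn":0,"grip":0.85},{"tx":0,"ty":0,"tz":0,"turn":0,"grip":0.85},{"tx":0,"ty":0,"tz":0,"turn":0,"grip":0.85}]}}

```text
time: 20.98
position: [0.4417, -0.3425, 0.0936]
tool_rot: [2.052, 2.375, 0.001]
ft_force: [0.1, 0.8, 0.1]
grip_width: 0.851
grip_force: 0.0
```

```bash
python3 -c "
from h import *
look()
go(.4412,-.3406,.0155,-81.5)"
```

```text
cradle [(0.6021, 0.0073, np.float32(-3.3), [np.float64(91.0), np.float64(337.0)])]
sheets [(0.4252, 0.007, np.float32(-6.3), [np.float64(62.0), np.float64(114.0)]), (0.6031, 0.3267, np.float32(6.8), [np.float64(64.0), np.float64(116.0)])]
pads [(0.4319, -0.1644, np.float32(-10.0), [np.float64(52.0), np.float64(114.0)]), (0.5685, 0.4675, np.float32(-90.0), [np.float64(65.0), np.float64(75.0)]), (0.6417, -0.0926, np.float32(-1.8), [np.float64(52.0), np.float64(117.0)]), (0.9735, -0.422, np.float32(0.0), [np.float64(53.0), np.float64(154.0)])]
t 21.02 pos [ 0.4417 -0.3423  0.0935] yaw -81.7 tilt [ 0.003 -0.001 -1.   ] g 0.853 F [0.2 0.7 1. ] q [-0.13  0.33  0.87  1.87 -0.29  1.07  1.  ]
turn -0.019  tx,ty,tz [ 0.032 -0.008  1.3  ]
```

Request:
{"op": "send_rows", "data": {"steps": [{"tx":0.02,"ty":0,"tz":0.5,"turn":0,"grip":0.85},{"tx":0,"ty":0,"tz":0.45,"turn":0,"grip":0.85},{"tx":0,"ty":0,"tz":0.2,"turn":0,"grip":0.85},{"tx":0,"ty":0,"tz":0,"turn":0,"grip":0.85},{"tx":0,"ty":0,"tz":0,"turn":0,"grip":0.85},{"tx":0,"ty":0,"tz":0,"turn":0,"grip":0.85}]}}

```text
time: 21.78
position: [0.4411, -0.3412, 0.024]
tool_rot: [2.054, 2.375, 0.001]
ft_force: [-0.1, -0.7, 0.2]
grip_width: 0.854
grip_force: 0.0
```

```bash
python3 -c "
from h import *
go(.4412,-.3406,.0155,-81.5)"
```

```text
t 21.77 pos [ 0.4411 -0.3412  0.024 ] yaw -81.7 tilt [ 0.002 -0.001 -1.   ] g 0.854 F [-0.1 -0.7  0.2] q [-0.08  0.43  0.81  1.92 -0.38  0.95  1.07]
turn -0.024  tx,ty,tz [0.01  0.002 0.141]
```

Request:
{"op": "send_rows", "data": {"steps": [{"tx":0,"ty":0,"tz":0.14,"turn":0,"grip":0.85},{"tx":0,"ty":0,"tz":0,"turn":0,"grip":0.85},{"tx":0,"ty":0,"tz":0,"turn":0,"grip":0.6},{"tx":0,"ty":0,"tz":0,"turn":0,"grip":0.6},{"tx":0,"ty":0,"tz":0,"turn":0,"grip":0.6},{"tx":0,"ty":0,"tz":0,"turn":0,"grip":0.6},{"tx":0,"ty":0,"tz":0,"turn":0,"grip":0.6}], "newtons": 20}}

```text
time: 22.65
position: [0.4405, -0.3407, 0.0145]
tool_rot: [2.055, 2.376, 0.0]
ft_force: [1.2, 0.1, 0.9]
grip_width: 0.684
grip_force: 20.2
```

```bash
python3 -c "
from h import *
go(.6449,-.0892,.115,-93.1)"
```

```text
t 22.65 pos [ 0.4405 -0.3407  0.0145] yaw -81.7 tilt [ 0.  0. -1.] g 0.684 F [1.2 0.1 0.9] q [-0.07  0.44  0.8   1.93 -0.4   0.93  1.08]
turn 1.426  tx,ty,tz [ 4.37   3.176 -1.674]
```

Request:
{"op": "send_rows", "data": {"steps": [{"tx":0,"ty":0,"tz":-0.3,"turn":0,"grip":0.6},{"tx":0,"ty":0,"tz":-0.5,"turn":0,"grip":0.6},{"tx":0,"ty":0,"tz":-0.5,"turn":0.43,"grip":0.6},{"tx":0,"ty":0,"tz":-0.4,"turn":1,"grip":0.6},{"tx":0.4,"ty":0.3,"tz":0,"turn":0,"grip":0.6},{"tx":0.6,"ty":0.44,"tz":0,"turn":0,"grip":0.6},{"tx":0.7,"ty":0.5,"tz":0,"turn":0,"grip":0.6},{"tx":0.7,"ty":0.5,"tz":0,"turn":0,"grip":0.6},{"tx":0.7,"ty":0.5,"tz":0,"turn":0,"grip":0.6},{"tx":0.6,"ty":0.44,"tz":0,"turn":0,"grip":0.6},{"tx":0.4,"ty":0.3,"tz":0,"turn":0,"grip":0.6},{"tx":0.27,"ty":0.2,"tz":0,"turn":0,"grip":0.6}]}}

```text
time: 24.15
position: [0.6461, -0.0878, 0.1173]
tool_rot: [2.279, 2.161, 0.0]
ft_force: [0.1, 0.5, -0.4]
grip_width: 0.688
grip_force: 20.0
```

Request:
{"op": "send_rows", "data": {"steps": [{"tx":0,"ty":0,"tz":0,"turn":0,"grip":0.6},{"tx":0,"ty":0,"tz":0,"turn":0,"grip":0.6},{"tx":0,"ty":0,"tz":0,"turn":0,"grip":0.6},{"tx":0,"ty":0,"tz":0,"turn":0,"grip":0.6}]}}

```text
time: 24.65
position: [0.6448, -0.0905, 0.1167]
tool_rot: [-2.283, -2.158, -0.0]
ft_force: [-0.4, -0.9, -0.0]
grip_width: 0.686
grip_force: 20.0
```

```bash
python3 -c "
from h import *
go(.6449,-.0892,.036,-93.1)
d=ctrl.get_image('side');cv2.imwrite('pics/s3.png',cv2.resize(d['pixels'][150:270,300:430,::-1],None,fx=5,fy=5))"
```

```text
t 24.65 pos [ 0.6448 -0.0905  0.1167] yaw -93.2 tilt [ 0.  0. -1.] g 0.686 F [-0.4 -0.9 -0. ] q [-0.49  0.5   0.78  1.61 -0.37  1.19  0.32]
turn -0.017  tx,ty,tz [2.200e-02 1.000e-03 1.346e+00]
```

View pics/s3.png

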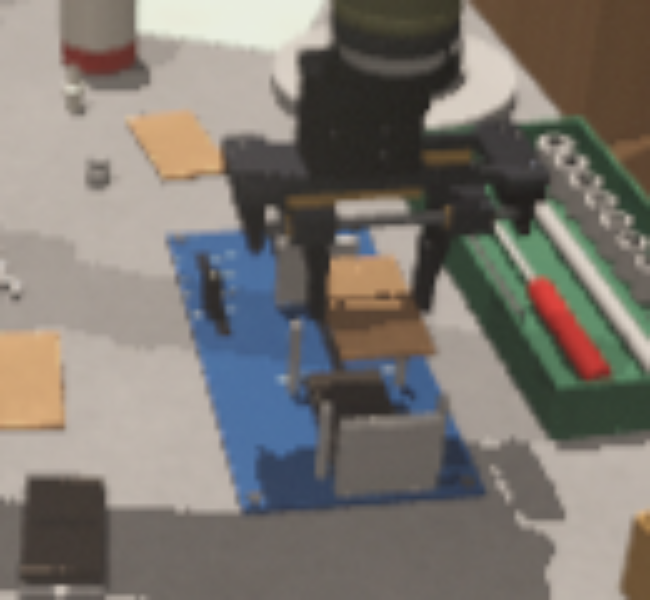

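The sheet is held level above the pad, so I'll lower it.

Request:
{"op": "send_rows", "data": {"steps": [{"tx":0.02,"ty":0,"tz":0.25,"turn":0,"grip":0.6},{"tx":0,"ty":0,"tz":0.3,"turn":0,"grip":0.6},{"tx":0,"ty":0,"tz":0.3,"turn":0,"grip":0.6},{"tx":0,"ty":0,"tz":0.2,"turn":0,"grip":0.6},{"tx":0,"ty":0,"tz":0.1,"turn":0,"grip":0.6},{"tx":0,"ty":0,"tz":0,"turn":0,"grip":0.6},{"tx":0,"ty":0,"tz":0,"turn":0,"grip":0.6},{"tx":0,"ty":0,"tz":0,"turn":0,"grip":0.6}]}}

```text
time: 25.7
position: [0.6458, -0.0883, 0.0483]
tool_rot: [2.281, 2.159, 0.002]
ft_force: [0.4, -0.4, -0.2]
grip_width: 0.686
grip_force: 20.0
```

```bash
python3 -c "
from h import *
go(.6449,-.0892,.0358,-93.1)"
```

```text
t 25.70 pos [ 0.6458 -0.0883  0.0483] yaw -93.1 tilt [ 0.001  0.    -1.   ] g 0.686 F [ 0.4 -0.4 -0.2] q [-0.47  0.57  0.74  1.67 -0.43  1.07  0.35]
turn -0.005  tx,ty,tz [-0.016 -0.015  0.208]
```

Request:
{"op": "send_rows", "data": {"steps": [{"tx":-0.01,"ty":-0.01,"tz":0.12,"turn":0,"grip":0.6},{"tx":0,"ty":0,"tz":0.08,"turn":0,"grip":0.6},{"tx":0,"ty":0,"tz":0,"turn":0,"grip":0.6},{"tx":0,"ty":0,"tz":0,"turn":0,"grip":0.6},{"tx":0,"ty":0,"tz":0,"turn":0,"grip":0.6}]}}

```text
time: 26.32
position: [0.6446, -0.0888, 0.0354]
tool_rot: [-2.281, -2.16, 0.0]
ft_force: [-0.9, -0.6, -0.4]
grip_width: 0.68
grip_force: 20.0
```

Request:
{"op": "send_rows", "data": {"steps": [{"tx":0,"ty":0,"tz":0,"turn":0,"grip":0.75},{"tx":0,"ty":0,"tz":0,"turn":0,"grip":0.85},{"tx":0,"ty":0,"tz":0,"turn":0,"grip":0.9},{"tx":0,"ty":0,"tz":0,"turn":0,"grip":0.9},{"tx":0,"ty":0,"tz":-0.4,"turn":0,"grip":0.9},{"tx":0,"ty":0,"tz":-0.8,"turn":0,"grip":1},{"tx":0,"ty":0,"tz":-0.5,"turn":0,"grip":1},{"tx":0.8,"ty":0,"tz":-0.2,"turn":0,"grip":1},{"tx":0.9,"ty":0,"tz":0,"turn":0,"grip":1},{"tx":0.9,"ty":0,"tz":0,"turn":0,"grip":1},{"tx":0.9,"ty":0,"tz":0,"turn":0,"grip":1},{"tx":0,"ty":0,"tz":0,"turn":0,"grip":1}]}}

```text
time: 27.82
position: [0.6556, 0.129, 0.1488]
tool_rot: [-2.268, -2.169, -0.002]
ft_force: [-0.5, 0.5, -0.5]
grip_width: 1.003
grip_force: 0.0
```

```bash
python3 -c "
from h import *
d=look()
q=bird(d,.026).astype(int);r,g,b=q[...,0],q[...,1],q[...,2]
print('sheet in bay',blobs((r>b+30)&(r>g+12)&(r<g+75),4500,9500))
d2=ctrl.get_image('side')
a=cv2.resize(bird(d,.026,.5,.75,-.25,.1)[:,:,::-1],None,fx=1.14,fy=1.14);b=cv2.resize(d2['pixels'][180:270,320:420,::-1],None,fx=4,fy=4)[:285]
cv2.imwrite('pics/b3.png',np.hstack([a[:285],b]))
st()"
```

```text
cradle []
sheets [(0.4248, 0.01, np.float32(-6.3), [np.float64(64.0), np.float64(110.0)]), (0.603, 0.3267, np.float32(6.6), [np.float64(64.0), np.float64(116.0)]), (0.6454, -0.0926, np.float32(-2.2), [np.float64(60.0), np.float64(111.0)])]
pads [(0.4311, -0.1658, np.float32(-9.8), [np.float64(50.0), np.float64(111.0)]), (0.5685, 0.4675, np.float32(-90.0), [np.float64(65.0), np.float64(73.0)]), (0.6527, -0.0471, np.float32(84.5), [np.float64(49.0), np.float64(88.0)]), (0.974, -0.422, np.float32(0.0), [np.float64(52.0), np.float64(154.0)])]
sheet in bay [(0.3293, -0.3575, np.float32(-73.6), [np.float64(62.0), np.float64(76.0)]), (0.4245, 0.009, np.float32(-6.1), [np.float64(68.0), np.float64(116.0)]), (0.6006, 0.3234, np.float32(6.7), [np.float64(68.0), np.float64(120.0)]), (0.6423, -0.0915, np.float32(-2.8), [np.float64(61.0), np.float64(113.0)])]
t 27.93 pos [0.656  0.1215 0.1494] yaw -93.0 tilt [-0.    -0.001 -1.   ] g 1.000 F [ 0.8 -0.9 -0. ] q [-0.78  0.49  0.75  1.54 -0.34  1.25 -0.03]
```

View pics/b3.png

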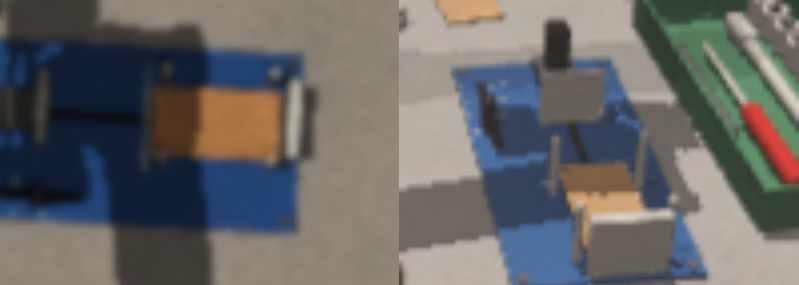

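The sheet lies square on the pad: centre at left-panel (215,123), between the four posts. Next is the second pad at (0.431, -0.166), yaw -9.9°.

```bash
python3 -c "
from h import *
go(.4313,-.1655,.08,-99.9)"
```

```text
t 27.93 pos [0.656  0.1215 0.1494] yaw -93.0 tilt [-0.    -0.001 -1.   ] g 1.000 F [ 0.8 -0.9 -0. ] q [-0.78  0.49  0.75  1.54 -0.34  1.25 -0.03]
turn 0.858  tx,ty,tz [-5.355 -2.867  1.16 ]
```

Request:
{"op": "send_rows", "data": {"steps": [{"tx":0,"ty":0,"tz":0,"turn":0.43,"grip":0.9},{"tx":0,"ty":0,"tz":0,"turn":0.43,"grip":0.9},{"tx":-0.7,"ty":-0.38,"tz":0,"turn":0,"grip":0.9},{"tx":-0.8,"ty":-0.43,"tz":0,"turn":0,"grip":0.9},{"tx":-0.8,"ty":-0.43,"tz":0,"turn":0,"grip":0.9},{"tx":-0.8,"ty":-0.43,"tz":0,"turn":0,"grip":0.9},{"tx":-0.8,"ty":-0.43,"tz":0,"turn":0,"grip":0.9},{"tx":-0.8,"ty":-0.43,"tz":0,"turn":0,"grip":0.9},{"tx":-0.65,"ty":-0.34,"tz":0.3,"turn":0,"grip":0.9},{"tx":0,"ty":0,"tz":0.7,"turn":0,"grip":0.9},{"tx":0,"ty":0,"tz":0,"turn":0,"grip":0.9},{"tx":0,"ty":0,"tz":0,"turn":0,"grip":0.9}]}}

```text
time: 29.42
position: [0.4311, -0.1661, 0.0905]
tool_rot: [2.407, 2.017, 0.0]
ft_force: [-0.0, 0.5, -0.0]
grip_width: 0.904
grip_force: 0.0
```

```bash
python3 -c "
from h import *
d=look('side')
cv2.imwrite('pics/s4.png',cv2.resize(d['pixels'][190:290,260:390,::-1],None,fx=5,fy=5))
go(.4313,-.1655,.016,-99.9)"
```

```text
cradle []
sheets [(0.3278, -0.3594, np.float32(-74.1), [np.float64(67.0), np.float64(74.0)]), (0.6047, 0.3214, np.float32(6.8), [np.float64(63.0), np.float64(121.0)]), (0.6538, -0.0578, np.float32(-0.9), [np.float64(62.0), np.float64(101.0)]), (0.978, 0.424, np.float32(0.0), [np.float64(44.0), np.float64(152.0)])]
pads []
t 29.48 pos [ 0.4317 -0.1658  0.0908] yaw -100.0 tilt [ 0.002 -0.    -1.   ] g 0.900 F [-0.5 -0.1  1. ] q [-0.71  0.06  1.06  2.1  -0.06  1.01  0.2 ]
turn -0.017  tx,ty,tz [ 0.003 -0.01   1.247]
```

View pics/s4.png

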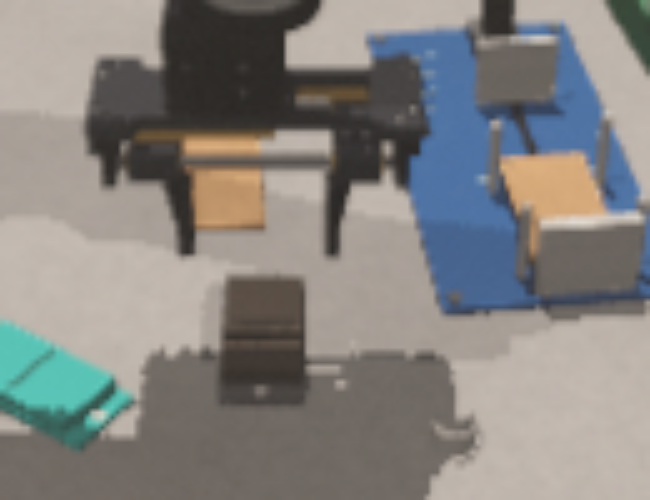

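The pad is still in place under the open jaws, at crop (263,340).

Request:
{"op": "send_rows", "data": {"steps": [{"tx":0,"ty":0,"tz":0.5,"turn":0,"grip":0.9},{"tx":0,"ty":0,"tz":0.4,"turn":0,"grip":0.9},{"tx":0,"ty":0,"tz":0.2,"turn":0,"grip":0.9},{"tx":0,"ty":0,"tz":0,"turn":0,"grip":0.9},{"tx":0,"ty":0,"tz":0,"turn":0,"grip":0.9},{"tx":0,"ty":0,"tz":0,"turn":0,"grip":0.9}]}}

```text
time: 30.22
position: [0.4316, -0.1653, 0.0244]
tool_rot: [2.406, 2.019, 0.003]
ft_force: [-0.3, -0.9, 0.4]
grip_width: 0.897
grip_force: 0.0
```

```bash
python3 -c "
from h import *
go(.4313,-.1655,.016,-99.9)"
```

```text
t 30.23 pos [ 0.4316 -0.1653  0.0244] yaw -100.0 tilt [ 0.002  0.    -1.   ] g 0.897 F [-0.3 -0.9  0.4] q [-0.62  0.24  1.02  2.15 -0.26  0.88  0.38]
turn -0.013  tx,ty,tz [-0.005 -0.005  0.14 ]
```

Request:
{"op": "send_rows", "data": {"steps": [{"tx":0,"ty":0,"tz":0.13,"turn":0,"grip":0.9},{"tx":0,"ty":0,"tz":0,"turn":0,"grip":0.9},{"tx":0,"ty":0,"tz":0,"turn":0,"grip":0.6},{"tx":0,"ty":0,"tz":0,"turn":0,"grip":0.5},{"tx":0,"ty":0,"tz":0,"turn":0,"grip":0.5},{"tx":0,"ty":0,"tz":0,"turn":0,"grip":0.5},{"tx":0,"ty":0,"tz":0,"turn":0,"grip":0.5},{"tx":0,"ty":0,"tz":0,"turn":0,"grip":0.5}], "newtons": 40}}

```text
time: 31.22
position: [0.4312, -0.1653, 0.0159]
tool_rot: [2.406, 2.019, 0.001]
ft_force: [0.8, 0.6, -0.6]
grip_width: 0.586
grip_force: 40.0
```

```bash
python3 -c "
from h import *
go(.6449,-.0888,.12,-93.1)"
```

```text
t 31.23 pos [ 0.4312 -0.1653  0.0159] yaw -100.0 tilt [ 0.001 -0.    -1.   ] g 0.586 F [ 0.8  0.6 -0.6] q [-0.61  0.26  1.    2.16 -0.29  0.86  0.4 ]
turn -0.864  tx,ty,tz [ 1.466  3.489 -1.733]
```

Request:
{"op": "send_rows", "data": {"steps": [{"tx":0,"ty":0,"tz":-0.25,"turn":0,"grip":0.5},{"tx":0,"ty":0,"tz":-0.5,"turn":0,"grip":0.5},{"tx":0,"ty":0,"tz":-0.5,"turn":-0.43,"grip":0.5},{"tx":0,"ty":0,"tz":-0.5,"turn":-0.43,"grip":0.5},{"tx":0.15,"ty":0.35,"tz":0,"turn":0,"grip":0.5},{"tx":0.23,"ty":0.55,"tz":0,"turn":0,"grip":0.5},{"tx":0.27,"ty":0.65,"tz":0,"turn":0,"grip":0.5},{"tx":0.27,"ty":0.65,"tz":0,"turn":0,"grip":0.5},{"tx":0.25,"ty":0.6,"tz":0,"turn":0,"grip":0.5},{"tx":0.18,"ty":0.43,"tz":0,"turn":0,"grip":0.5},{"tx":0.12,"ty":0.26,"tz":0,"turn":0,"grip":0.5},{"tx":0,"ty":0,"tz":0,"turn":0,"grip":0.5}]}}

```text
time: 32.72
position: [0.6445, -0.0875, 0.1193]
tool_rot: [-2.278, -2.161, 0.003]
ft_force: [-0.6, 0.2, -4.0]
grip_width: 0.586
grip_force: 40.0
```

Request:
{"op": "send_rows", "data": {"steps": [{"tx":0,"ty":0,"tz":0,"turn":0,"grip":0.5},{"tx":0,"ty":0,"tz":0,"turn":0,"grip":0.5},{"tx":0,"ty":0,"tz":0,"turn":0,"grip":0.5},{"tx":0,"ty":0,"tz":0,"turn":0,"grip":0.5}]}}

```text
time: 33.22
position: [0.6445, -0.0887, 0.121]
tool_rot: [-2.282, -2.16, -0.001]
ft_force: [-0.5, -0.8, -2.3]
grip_width: 0.584
grip_force: 40.0
```

```bash
python3 -c "
from h import *
go(.6449,-.0888,.0422,-93.1)
d=ctrl.get_image('side');cv2.imwrite('pics/s5.png',cv2.resize(d['pixels'][150:270,300:430,::-1],None,fx=5,fy=5))"
```

```text
t 33.23 pos [ 0.6445 -0.0887  0.121 ] yaw -93.1 tilt [ 0.  0. -1.] g 0.584 F [-0.5 -0.8 -2.3] q [-0.59  0.55  0.93  1.61 -0.46  1.22  0.38]
turn -0.006  tx,ty,tz [-0.002  0.006  1.313]
```

View pics/s5.png

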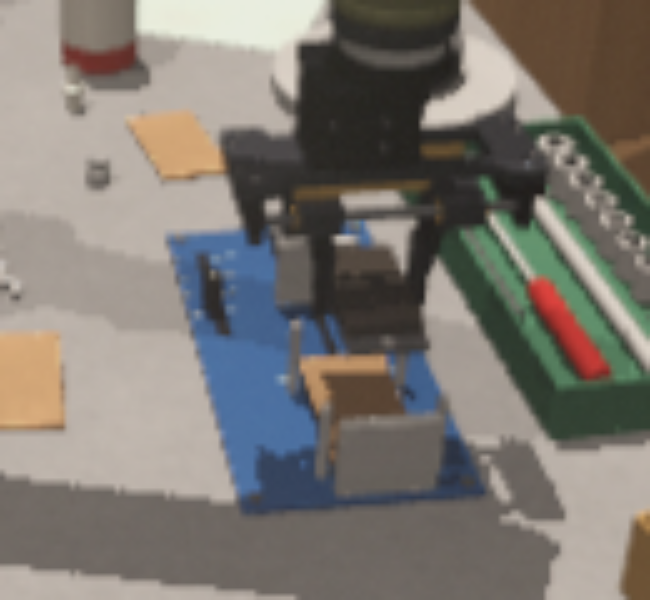

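The pad is held level and the sheet below it is undisturbed. Lowering.

Request:
{"op": "send_rows", "data": {"steps": [{"tx":0,"ty":0,"tz":0.25,"turn":0,"grip":0.5},{"tx":0,"ty":0,"tz":0.3,"turn":0,"grip":0.5},{"tx":0,"ty":0,"tz":0.3,"turn":0,"grip":0.5},{"tx":0,"ty":0,"tz":0.2,"turn":0,"grip":0.5},{"tx":0,"ty":0,"tz":0.1,"turn":0,"grip":0.5},{"tx":0,"ty":0,"tz":0,"turn":0,"grip":0.5},{"tx":0,"ty":0,"tz":0,"turn":0,"grip":0.5},{"tx":0,"ty":0,"tz":0,"turn":0,"grip":0.5},{"tx":0,"ty":0,"tz":0,"turn":0,"grip":0.5}]}}

```text
time: 34.4
position: [0.645, -0.0886, 0.0522]
tool_rot: [2.281, 2.16, 0.001]
ft_force: [0.3, -0.3, -3.6]
grip_width: 0.588
grip_force: 40.0
```

```bash
python3 -c "
from h import *
go(.6449,-.0888,.0421,-93.1)"
```

```text
t 34.40 pos [ 0.645  -0.0886  0.0522] yaw -93.1 tilt [ 0.001  0.    -1.   ] g 0.588 F [ 0.3 -0.3 -3.6] q [-0.56  0.62  0.88  1.67 -0.52  1.11  0.42]
turn -0.004  tx,ty,tz [-0.003 -0.001  0.168]
```

Request:
{"op": "send_rows", "data": {"steps": [{"tx":0,"ty":0,"tz":0.1,"turn":0,"grip":0.5},{"tx":0,"ty":0,"tz":0.07,"turn":0,"grip":0.5},{"tx":0,"ty":0,"tz":0,"turn":0,"grip":0.5},{"tx":0,"ty":0,"tz":0,"turn":0,"grip":0.5},{"tx":0,"ty":0,"tz":0,"turn":0,"grip":0.5}]}}

```text
time: 35.02
position: [0.6446, -0.0885, 0.0419]
tool_rot: [-2.281, -2.16, -0.0]
ft_force: [-3.0, 1.4, 4.8]
grip_width: 0.588
grip_force: 40.0
```

Request:
{"op": "send_rows", "data": {"steps": [{"tx":0,"ty":0,"tz":0,"turn":0,"grip":0.65},{"tx":0,"ty":0,"tz":0,"turn":0,"grip":0.8},{"tx":0,"ty":0,"tz":0,"turn":0,"grip":0.85},{"tx":0,"ty":0,"tz":0,"turn":0,"grip":0.85},{"tx":0,"ty":0,"tz":-0.4,"turn":0,"grip":0.85},{"tx":0,"ty":0,"tz":-0.8,"turn":0,"grip":1},{"tx":0,"ty":0,"tz":-0.6,"turn":0,"grip":1},{"tx":0.7,"ty":0,"tz":0,"turn":-0.5,"grip":1},{"tx":0.7,"ty":0,"tz":0,"turn":-1,"grip":1},{"tx":0.7,"ty":0,"tz":0,"turn":-1,"grip":1},{"tx":0.7,"ty":0,"tz":0,"turn":-1,"grip":1},{"tx":0.7,"ty":0,"tz":0,"turn":-1,"grip":1}]}}

```text
time: 36.52
position: [0.6104, 0.1163, 0.1515]
tool_rot: [1.495, 2.761, 0.003]
ft_force: [-0.1, 0.8, -0.0]
grip_width: 1.003
grip_force: 0.0
```

Request:
{"op": "send_rows", "data": {"steps": [{"tx":0,"ty":0,"tz":0,"turn":-1,"grip":1},{"tx":0,"ty":0,"tz":0,"turn":-1,"grip":1},{"tx":0,"ty":0,"tz":0,"turn":-1,"grip":1},{"tx":0,"ty":0,"tz":0,"turn":-1,"grip":1},{"tx":0,"ty":0,"tz":0,"turn":-1,"grip":1},{"tx":0,"ty":0,"tz":0,"turn":-1,"grip":1},{"tx":0,"ty":0,"tz":0,"turn":-0.75,"grip":1},{"tx":0,"ty":0,"tz":0,"turn":0,"grip":1},{"tx":0,"ty":0,"tz":0,"turn":0,"grip":1}]}}

```text
time: 37.65
position: [0.6104, 0.1149, 0.1505]
tool_rot: [0.089, 3.139, 0.001]
ft_force: [0.5, -0.6, 0.5]
grip_width: 0.998
grip_force: 0.0
```

```bash
python3 -c "
from h import *
d=ctrl.get_image('top');d2=ctrl.get_image('side')
a=cv2.resize(bird(d,.042,.5,.75,-.25,.1)[:,:,::-1],None,fx=1.14,fy=1.14);b=cv2.resize(d2['pixels'][180:270,320:420,::-1],None,fx=4,fy=4)[:285]
cv2.imwrite('pics/b4.png',np.hstack([a[:285],b]))
go(.6571,.1347,.055,-3.1)"
```

```text
t 37.75 pos [0.6102 0.115  0.15  ] yaw -3.2 tilt [ 0.001  0.    -1.   ] g 0.997 F [-0.1 -0.   0. ] q [-0.74  0.36  0.64  1.66 -0.23  1.2   1.46]
turn -0.014  tx,ty,tz [-0.762  0.37   1.584]
```

View pics/b4.png

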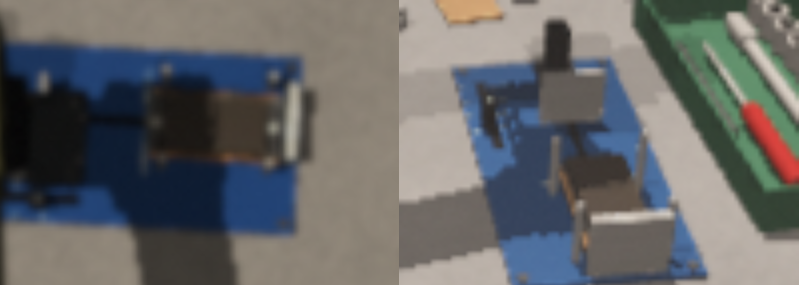

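The stack is complete: pad, sheet, pad, all square between the posts at left-panel (215,125). Now grip the fence.

Request:
{"op": "send_rows", "data": {"steps": [{"tx":-0.76,"ty":0.37,"tz":0,"turn":0,"grip":1},{"tx":0,"ty":0,"tz":0.6,"turn":0,"grip":1},{"tx":0,"ty":0,"tz":0.6,"turn":0,"grip":1},{"tx":0,"ty":0,"tz":0.38,"turn":0,"grip":1},{"tx":0,"ty":0,"tz":0,"turn":0,"grip":1},{"tx":0,"ty":0,"tz":0,"turn":0,"grip":0.5},{"tx":0,"ty":0,"tz":0,"turn":0,"grip":0.1},{"tx":0,"ty":0,"tz":0,"turn":0,"grip":0.1},{"tx":0,"ty":0,"tz":0,"turn":0,"grip":0.1},{"tx":0,"ty":0,"tz":0,"turn":0,"grip":0.1},{"tx":0,"ty":0,"tz":0,"turn":0,"grip":0.1},{"tx":0,"ty":0,"tz":0,"turn":0,"grip":0.1}], "newtons": 20}}

```text
time: 39.25
position: [0.6568, 0.1348, 0.0547]
tool_rot: [-0.086, -3.14, -0.0]
ft_force: [0.2, 0.5, 1.1]
grip_width: 0.296
grip_force: 20.0
```

```bash
python3 -c "
from h import *
s,M,y=st()
p=s['position'];go(p[0]-.088*.0536,.1349-.088,p[2],-3.1)"
```

```text
t 39.25 pos [0.6568 0.1348 0.0547] yaw -3.1 tilt [-0.  0. -1.] g 0.296 F [0.2 0.5 1.1] q [-0.68  0.56  0.59  1.6  -0.34  1.08  1.51]
t 39.25 pos [0.6568 0.1348 0.0547] yaw -3.1 tilt [-0.  0. -1.] g 0.296 F [0.2 0.5 1.1] q [-0.68  0.56  0.59  1.6  -0.34  1.08  1.51]
turn -0.004  tx,ty,tz [-1.000e-03 -1.466e+00 -0.000e+00]
```

Request:
{"op": "send_rows", "data": {"steps": [{"tx":0,"ty":-0.15,"tz":0,"turn":0,"grip":0.1},{"tx":0,"ty":-0.25,"tz":0,"turn":0,"grip":0.1},{"tx":0,"ty":-0.25,"tz":0,"turn":0,"grip":0.1},{"tx":0,"ty":-0.25,"tz":0,"turn":0,"grip":0.1},{"tx":0,"ty":-0.25,"tz":0,"turn":0,"grip":0.1},{"tx":0,"ty":-0.15,"tz":0,"turn":0,"grip":0.1},{"tx":0,"ty":-0.08,"tz":0,"turn":0,"grip":0.1},{"tx":0,"ty":0,"tz":0,"turn":0,"grip":0.1},{"tx":0,"ty":0,"tz":0,"turn":0,"grip":0.1},{"tx":0,"ty":0,"tz":0,"turn":0,"grip":0.1},{"tx":0,"ty":0,"tz":0,"turn":0,"grip":0.1}]}}

```text
time: 40.62
position: [0.6524, 0.0517, 0.0547]
tool_rot: [0.086, 3.14, -0.001]
ft_force: [2.3, -2.6, -2.3]
grip_width: 0.298
grip_force: 20.0
```

```bash
python3 -c "
from h import *
go(.6521,.0470,.0547,-3.1)"
```

```text
t 40.62 pos [0.6524 0.0517 0.0547] yaw -3.1 tilt [ 0.    -0.001 -1.   ] g 0.298 F [ 2.3 -2.6 -2.3] q [-0.58  0.53  0.61  1.65 -0.33  1.07  1.64]
turn -0.005  tx,ty,tz [ 0.    -0.078  0.   ]
```

Request:
{"op": "send_rows", "data": {"steps": [{"tx":0,"ty":-0.04,"tz":0,"turn":0,"grip":0.1},{"tx":0,"ty":-0.04,"tz":0,"turn":0,"grip":0.1},{"tx":0,"ty":0,"tz":0,"turn":0,"grip":0.1},{"tx":0,"ty":0,"tz":0,"turn":0,"grip":0.1},{"tx":0,"ty":0,"tz":0,"turn":0,"grip":0.1}]}}

```text
time: 41.25
position: [0.6521, 0.0477, 0.0548]
tool_rot: [0.086, 3.14, 0.001]
ft_force: [3.6, 2.3, -3.9]
grip_width: 0.3
grip_force: 20.0
```

```bash
python3 -c "
from h import *
go(.6521,.0470,.0547,-3.1)"
```

```text
t 41.25 pos [0.6521 0.0477 0.0548] yaw -3.1 tilt [ 0.  0. -1.] g 0.300 F [ 3.6  2.3 -3.9] q [-0.58  0.53  0.61  1.65 -0.33  1.07  1.64]
turn -0.003  tx,ty,tz [-0.    -0.011  0.001]
```

Request:
{"op": "send_rows", "data": {"steps": [{"tx":0,"ty":-0.015,"tz":0,"turn":0,"grip":0.1},{"tx":0,"ty":0,"tz":0,"turn":0,"grip":0.1},{"tx":0,"ty":0,"tz":0,"turn":0,"grip":0.1},{"tx":0,"ty":0,"tz":0,"turn":0,"grip":0.1}]}}

```text
time: 41.75
position: [0.652, 0.0463, 0.0548]
tool_rot: [0.086, 3.14, -0.0]
ft_force: [3.7, 1.7, -3.7]
grip_width: 0.299
grip_force: 20.0
```

Request:
{"op": "send_rows", "data": {"steps": [{"tx":0,"ty":0.015,"tz":0,"turn":0,"grip":0.1},{"tx":0,"ty":0,"tz":0,"turn":0,"grip":0.1},{"tx":0,"ty":0,"tz":0,"turn":0,"grip":0.1},{"tx":0,"ty":0,"tz":0,"turn":0,"grip":0.1}]}}

```text
time: 42.25
position: [0.652, 0.0463, 0.0548]
tool_rot: [0.087, 3.14, -0.002]
ft_force: [3.8, -2.6, -4.9]
grip_width: 0.296
grip_force: 20.0
```

Request:
{"op": "send_rows", "data": {"steps": [{"tx":0,"ty":0,"tz":0,"turn":0,"grip":0.1},{"tx":0,"ty":0,"tz":0,"turn":0,"grip":0.1}]}}

```text
time: 42.5
position: [0.6521, 0.0468, 0.0547]
tool_rot: [0.087, 3.14, -0.001]
ft_force: [4.2, -1.4, -4.9]
grip_width: 0.297
grip_force: 20.0
```

Fence placed: y=0.0468 against a target of 0.0470. Release, lift, and go over the count slide at about (0.576, 0.067).

Request:
{"op": "send_rows", "data": {"steps": [{"tx":0,"ty":0,"tz":0,"turn":0,"grip":0.5},{"tx":0,"ty":0,"tz":0,"turn":0,"grip":0.8},{"tx":0,"ty":0,"tz":0,"turn":0,"grip":0.8},{"tx":0,"ty":0,"tz":0,"turn":0,"grip":0.8},{"tx":0,"ty":0,"tz":-0.5,"turn":0,"grip":0.8},{"tx":0,"ty":0,"tz":-0.7,"turn":0,"grip":0.9},{"tx":0.6,"ty":0.2,"tz":0,"turn":0,"grip":0.9},{"tx":0.6,"ty":0.2,"tz":0,"turn":0,"grip":0.9},{"tx":0,"ty":0,"tz":0,"turn":0,"grip":0.9},{"tx":0,"ty":0,"tz":0,"turn":0,"grip":0.9},{"tx":0,"ty":0,"tz":0,"turn":0,"grip":0.9}]}}

```text
time: 43.88
position: [0.5824, 0.0745, 0.127]
tool_rot: [0.088, 3.139, -0.001]
ft_force: [0.4, -0.8, -0.0]
grip_width: 0.898
grip_force: 0.0
```

```bash
python3 -c "
from h import *
go(.5764,.067,.034,-3.1)"
```

```text
t 43.88 pos [0.5824 0.0745 0.127 ] yaw -3.2 tilt [ 0.001 -0.001 -1.   ] g 0.898 F [ 0.4 -0.8 -0. ] q [-0.73  0.31  0.66  1.77 -0.2   1.14  1.51]
turn -0.012  tx,ty,tz [ 0.094 -0.129  1.549]
```

Request:
{"op": "send_rows", "data": {"steps": [{"tx":0.09,"ty":-0.13,"tz":0,"turn":0,"grip":0.9},{"tx":0,"ty":0,"tz":0.6,"turn":0,"grip":0.9},{"tx":0,"ty":0,"tz":0.6,"turn":0,"grip":0.9},{"tx":0,"ty":0,"tz":0.35,"turn":0,"grip":0.9},{"tx":0,"ty":0,"tz":0,"turn":0,"grip":0.9},{"tx":0,"ty":0,"tz":0,"turn":0,"grip":0.4},{"tx":0,"ty":0,"tz":0,"turn":0,"grip":0.05},{"tx":0,"ty":0,"tz":0,"turn":0,"grip":0.05},{"tx":0,"ty":0,"tz":0,"turn":0,"grip":0.05},{"tx":0,"ty":0,"tz":0,"turn":0,"grip":0.05},{"tx":0,"ty":0,"tz":0,"turn":0,"grip":0.05},{"tx":0,"ty":0,"tz":0,"turn":0,"grip":0.05}], "newtons": 15}}

```text
time: 45.38
position: [0.5756, 0.0678, 0.0338]
tool_rot: [-0.086, -3.14, -0.0]
ft_force: [0.4, 0.4, -0.2]
grip_width: 0.202
grip_force: 15.0
```

Request:
{"op": "send_rows", "data": {"steps": [{"tx":0,"ty":-0.1,"tz":0,"turn":0,"grip":0.05},{"tx":0,"ty":-0.15,"tz":0,"turn":0,"grip":0.05},{"tx":0,"ty":-0.1,"tz":0,"turn":0,"grip":0.05},{"tx":0,"ty":-0.05,"tz":0,"turn":0,"grip":0.05},{"tx":0,"ty":0,"tz":0,"turn":0,"grip":0.05},{"tx":0,"ty":0,"tz":0,"turn":0,"grip":0.05}]}}

```text
time: 46.12
position: [0.5743, 0.043, 0.0338]
tool_rot: [-0.087, -3.14, 0.001]
ft_force: [0.0, -2.1, -0.3]
grip_width: 0.208
grip_force: 15.0
```

Request:
{"op": "send_rows", "data": {"steps": [{"tx":0,"ty":-0.05,"tz":0,"turn":0,"grip":0.05},{"tx":0,"ty":0,"tz":0,"turn":0,"grip":0.05},{"tx":0,"ty":0,"tz":0,"turn":0,"grip":0.05}]}}

```text
time: 46.5
position: [0.5741, 0.041, 0.0337]
tool_rot: [0.086, 3.14, 0.0]
ft_force: [0.5, 1.6, -1.6]
grip_width: 0.203
grip_force: 15.0
```

Request:
{"op": "send_rows", "data": {"steps": [{"tx":0,"ty":-0.05,"tz":0,"turn":0,"grip":0.05},{"tx":0,"ty":0,"tz":0,"turn":0,"grip":0.05},{"tx":0,"ty":0,"tz":0,"turn":0,"grip":0.05}]}}

```text
time: 46.88
position: [0.5741, 0.0388, 0.0338]
tool_rot: [0.085, 3.14, 0.002]
ft_force: [0.6, 4.5, -2.8]
grip_width: 0.205
grip_force: 15.0
```

Request:
{"op": "send_rows", "data": {"steps": [{"tx":0,"ty":-0.05,"tz":0,"turn":0,"grip":0.05},{"tx":0,"ty":0,"tz":0,"turn":0,"grip":0.05},{"tx":0,"ty":0,"tz":0,"turn":0,"grip":0.05}]}}

```text
time: 47.25
position: [0.574, 0.0387, 0.0338]
tool_rot: [0.082, 3.14, 0.007]
ft_force: [2.0, 10.3, -3.8]
grip_width: 0.208
grip_force: 15.0
```

Request:
{"op": "send_rows", "data": {"steps": [{"tx":0,"ty":-0.05,"tz":0,"turn":0,"grip":0.05},{"tx":0,"ty":0,"tz":0,"turn":0,"grip":0.05},{"tx":0,"ty":0,"tz":0,"turn":0,"grip":0.05}]}}

```text
time: 47.62
position: [0.574, 0.0385, 0.0338]
tool_rot: [0.08, 3.14, 0.012]
ft_force: [2.1, 13.4, -2.7]
grip_width: 0.207
grip_force: 15.0
```

Stop found at y≈0.0388, so two pips is y≈0.0887.

Request:
{"op": "send_rows", "data": {"steps": [{"tx":0,"ty":0.15,"tz":0,"turn":0,"grip":0.05},{"tx":0,"ty":0.2,"tz":0,"turn":0,"grip":0.05},{"tx":0,"ty":0.2,"tz":0,"turn":0,"grip":0.05},{"tx":0,"ty":0.15,"tz":0,"turn":0,"grip":0.05},{"tx":0,"ty":0.1,"tz":0,"turn":0,"grip":0.05},{"tx":0,"ty":0.05,"tz":0,"turn":0,"grip":0.05},{"tx":0,"ty":0,"tz":0,"turn":0,"grip":0.05},{"tx":0,"ty":0,"tz":0,"turn":0,"grip":0.05},{"tx":0,"ty":0,"tz":0,"turn":0,"grip":0.05},{"tx":0,"ty":0,"tz":0,"turn":0,"grip":0.05}]}}

```text
time: 48.88
position: [0.5764, 0.0829, 0.0337]
tool_rot: [-0.086, -3.14, -0.001]
ft_force: [-0.0, 1.7, -1.1]
grip_width: 0.207
grip_force: 15.0
```

Request:
{"op": "send_rows", "data": {"steps": [{"tx":0,"ty":0.05,"tz":0,"turn":0,"grip":0.05},{"tx":0,"ty":0.045,"tz":0,"turn":0,"grip":0.05},{"tx":0,"ty":0,"tz":0,"turn":0,"grip":0.05},{"tx":0,"ty":0,"tz":0,"turn":0,"grip":0.05},{"tx":0,"ty":0,"tz":0,"turn":0,"grip":0.05},{"tx":0,"ty":0,"tz":0,"turn":0,"grip":0.05}]}}

```text
time: 49.62
position: [0.5767, 0.0884, 0.0338]
tool_rot: [-0.086, -3.14, -0.0]
ft_force: [-0.2, -0.9, -0.3]
grip_width: 0.201
grip_force: 15.0
```

Request:
{"op": "send_rows", "data": {"steps": [{"tx":0,"ty":0,"tz":0,"turn":0,"grip":0.3},{"tx":0,"ty":0,"tz":0,"turn":0,"grip":0.5},{"tx":0,"ty":0,"tz":0,"turn":0,"grip":0.5},{"tx":0,"ty":0,"tz":0,"turn":0,"grip":0.5},{"tx":0,"ty":0,"tz":-0.5,"turn":0,"grip":0.5},{"tx":0,"ty":0,"tz":-0.9,"turn":0,"grip":0.5},{"tx":0,"ty":0,"tz":-0.9,"turn":0,"grip":0.5},{"tx":0,"ty":0,"tz":-0.9,"turn":0,"grip":0.5},{"tx":0.6,"ty":0.7,"tz":0,"turn":0,"grip":0.5},{"tx":0.6,"ty":0.7,"tz":0,"turn":0,"grip":0.5},{"tx":0.3,"ty":0.7,"tz":0,"turn":0,"grip":0.5},{"tx":0,"ty":0,"tz":0,"turn":0,"grip":0.5}]}}

```text
time: 51.12
position: [0.4916, 0.2238, 0.2257]
tool_rot: [-0.073, -3.14, -0.003]
ft_force: [0.1, -0.8, -0.1]
grip_width: 0.499
grip_force: 0.0
```

```bash
python3 -c "
from h import *
d=look();d2=ctrl.get_image('side')
a=cv2.resize(bird(d,.005,.54,.73,-.2,.2)[:,:,::-1],None,fx=1.9,fy=1.9,interpolation=cv2.INTER_CUBIC);b=cv2.resize(d2['pixels'][180:248,320:448,::-1],(760,404//1),interpolation=cv2.INTER_CUBIC)[:235]
b=cv2.resize(d2['pixels'][183:243,318:476,::-1],(760,235),interpolation=cv2.INTER_CUBIC)
b=cv2.resize(d2['pixels'][183:263,300:500,::-1],(590,236),interpolation=cv2.INTER_CUBIC);b=cv2.copyMakeBorder(b,0,0,0,760-590,cv2.BORDER_CONSTANT)
cv2.imwrite('pics/fin.png',np.vstack([a,b]))
st()"
```

```text
cradle [(0.6005, 0.0072, np.float32(-3.9), [np.float64(91.0), np.float64(337.0)])]
sheets [(0.6094, 0.3282, np.float32(9.1), [np.float64(54.0), np.float64(115.0)])]
pads [(0.5685, 0.4675, np.float32(-90.0), [np.float64(65.0), np.float64(73.0)]), (0.6394, -0.0909, np.float32(-3.5), [np.float64(52.0), np.float64(124.0)]), (0.974, -0.422, np.float32(0.0), [np.float64(52.0), np.float64(154.0)])]
t 51.23 pos [0.4938 0.219  0.2258] yaw -3.1 tilt [ 0.    -0.001 -1.   ] g 0.502 F [-0.6 -0.7  0.3] q [-1.    0.09  0.57  1.76 -0.05  1.3   1.1 ]
```

View pics/fin.png

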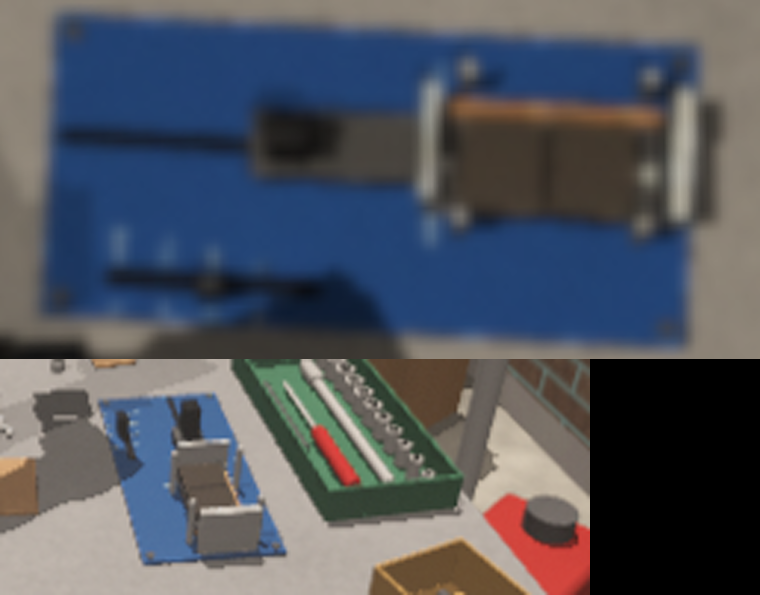

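The fence face is on the line at (430,150), and the count slide at (208,283) is level with the second tick. The top pad looks shifted towards the robot, though, because sheet shows only along the upper edge. I'll measure that numerically.

Run:
```python
from h import *
d=ctrl.get_image('top'); d2=ctrl.get_image('side')
def prof(img,y1,s,x1,y,w=4):
    u=int((y1-y)*s); return img[:,u-w:u+w].mean(1)
a=bird(d,.042,.5,.75,-.25,.1)
old=cv2.imread('pics/b4.png')[:285,:399,::-1]
for y in(-.07,-.09,-.11):
    p=prof(a,.1,1000,.75,y); o=prof(old,.1,1140,.75,y)
    print(y)
    for x in np.arange(.69,.594,-.003):
        print("%.3f"%x,p[int((.75-x)*1000)].astype(int),o[int((.75-x)*1140)].astype(int))
```

```text
-0.07
0.690 [ 34  66 113] [ 33  63 109]
0.687 [ 33  64 112] [ 29  57 100]
0.684 [ 33  64 111] [22 44 78]
0.681 [ 33  65 111] [17 34 59]
0.678 [ 35  63 109] [14 27 47]
0.675 [52 66 99] [14 25 41]
0.672 [86 75 85] [17 23 34]
0.669 [116  84  69] [22 21 23]
0.666 [125  86  57] [25 22 20]
0.663 [101  71  48] [26 23 19]
0.660 [79 61 45] [26 23 19]
0.657 [67 56 45] [26 23 20]
0.654 [64 56 46] [26 23 20]
0.651 [65 56 46] [25 22 19]
0.648 [65 56 46] [26 23 19]
0.645 [66 57 46] [26 23 19]
0.642 [66 57 46] [27 23 19]
0.639 [67 57 46] [27 23 19]
0.636 [67 57 46] [27 23 20]
0.633 [67 57 47] [27 24 20]
0.630 [67 57 48] [27 24 21]
0.627 [67 58 48] [27 24 21]
0.624 [68 58 49] [27 24 21]
0.621 [68 58 49] [28 23 19]
0.618 [69 59 50] [32 25 20]
0.615 [61 56 53] [35 27 23]
0.612 [49 53 66] [36 30 32]
0.609 [37 55 86] [30 30 39]
0.606 [ 34  62 106] [19 28 47]
0.603 [ 34  64 112] [15 28 48]
0.600 [ 34  65 113] [14 27 48]
0.597 [ 34  65 114] [14 27 48]
-0.09
0.690 [ 33  65 112] [ 34  65 112]
0.687 [ 34  65 113] [ 33  64 111]
0.684 [ 34  65 113] [ 32  62 108]
0.681 [ 34  65 113] [ 31  60 104]
0.678 [ 34  64
[... 1058 characters left out ...]
 76]
0.666 [117  85  64] [65 60 62]
0.663 [121  84  55] [69 59 49]
0.660 [96 70 48] [66 56 46]
0.657 [76 60 45] [64 55 45]
0.654 [66 56 45] [64 55 45]
0.651 [64 55 45] [64 55 45]
0.648 [64 55 44] [64 55 45]
0.645 [65 56 45] [65 55 45]
0.642 [65 56 45] [65 55 45]
0.639 [65 56 46] [65 55 45]
0.636 [65 56 46] [65 55 46]
0.633 [65 56 46] [65 55 46]
0.630 [66 56 47] [66 56 47]
0.627 [66 56 46] [66 57 47]
0.624 [66 57 47] [66 57 47]
0.621 [67 58 47] [65 55 45]
0.618 [66 57 46] [66 54 42]
0.615 [60 53 45] [76 58 44]
0.612 [50 48 50] [83 63 53]
0.609 [39 48 66] [76 64 67]
0.606 [32 52 87] [51 61 90]
0.603 [ 31  60 105] [ 38  62 104]
0.600 [ 33  63 111] [ 34  64 110]
0.597 [ 34  65 113] [ 34  64 111]
```

The top pad was knocked about 6 mm towards the robot after placing; the sheet is still in place. I'll mend it by squeezing it back to centre with the jaws, in place.

Request:
{"op": "send_rows", "data": {"steps": [{"tx":0,"ty":0,"tz":0,"turn":1,"grip":0.9},{"tx":0,"ty":0,"tz":0,"turn":1,"grip":0.9},{"tx":0,"ty":0,"tz":0,"turn":1,"grip":0.9},{"tx":0,"ty":0,"tz":0,"turn":1,"grip":0.9},{"tx":0,"ty":0,"tz":0,"turn":1,"grip":0.9},{"tx":0,"ty":0,"tz":0,"turn":1,"grip":0.9},{"tx":0,"ty":0,"tz":0,"turn":1,"grip":0.9},{"tx":0,"ty":0,"tz":0,"turn":1,"grip":0.9},{"tx":0,"ty":0,"tz":0,"turn":1,"grip":0.9},{"tx":0,"ty":0,"tz":0,"turn":1,"grip":0.9},{"tx":0,"ty":0,"tz":0,"turn":1,"grip":0.9},{"tx":0,"ty":0,"tz":0,"turn":0.25,"grip":0.9}]}}

```text
time: 52.82
position: [0.4945, 0.2176, 0.2258]
tool_rot: [2.285, 2.156, -0.0]
ft_force: [0.0, 0.2, 0.7]
grip_width: 0.901
grip_force: 0.0
```

```bash
python3 -c "
from h import *
go(.6449,-.0888,.13,-93.1)"
```

```text
t 52.83 pos [0.4945 0.2176 0.2258] yaw -93.3 tilt [ 0. -0. -1.] g 0.901 F [0.  0.2 0.7] q [-1.08  0.1   0.66  1.76 -0.06  1.3  -0.46]
turn -0.027  tx,ty,tz [-4.963  2.779  1.598]
```

Request:
{"op": "send_rows", "data": {"steps": [{"tx":-0.7,"ty":0.4,"tz":0,"turn":-0.03,"grip":0.9},{"tx":-0.75,"ty":0.42,"tz":0,"turn":0,"grip":0.9},{"tx":-0.75,"ty":0.42,"tz":0,"turn":0,"grip":0.9},{"tx":-0.75,"ty":0.42,"tz":0,"turn":0,"grip":0.9},{"tx":-0.75,"ty":0.42,"tz":0,"turn":0,"grip":0.9},{"tx":-0.75,"ty":0.42,"tz":0,"turn":0,"grip":0.9},{"tx":-0.51,"ty":0.28,"tz":0.3,"turn":0,"grip":0.9},{"tx":0,"ty":0,"tz":0.6,"turn":0,"grip":0.9},{"tx":0,"ty":0,"tz":0.5,"turn":0,"grip":0.9},{"tx":0,"ty":0,"tz":0,"turn":0,"grip":0.9},{"tx":0,"ty":0,"tz":0,"turn":0,"grip":0.9},{"tx":0,"ty":0,"tz":0,"turn":0,"grip":0.9}]}}

```text
time: 54.32
position: [0.6462, -0.0869, 0.1436]
tool_rot: [2.275, 2.164, 0.003]
ft_force: [-0.1, -0.2, 0.1]
grip_width: 0.902
grip_force: 0.0
```

```bash
python3 -c "
from h import *
go(.6449,-.0888,.0435,-93.1)"
```

```text
t 54.33 pos [ 0.6462 -0.0869  0.1436] yaw -92.9 tilt [ 0.003 -0.    -1.   ] g 0.902 F [-0.1 -0.2  0.1] q [-0.51  0.48  0.81  1.59 -0.36  1.23  0.31]
turn 0.028  tx,ty,tz [-0.032 -0.024  1.668]
```

Request:
{"op": "send_rows", "data": {"steps": [{"tx":-0.03,"ty":-0.02,"tz":0.4,"turn":0.02,"grip":0.95},{"tx":0,"ty":0,"tz":0.5,"turn":0,"grip":0.95},{"tx":0,"ty":0,"tz":0.4,"turn":0,"grip":0.95},{"tx":0,"ty":0,"tz":0.2,"turn":0,"grip":0.95},{"tx":0,"ty":0,"tz":0,"turn":0,"grip":0.95},{"tx":0,"ty":0,"tz":0,"turn":0,"grip":0.95},{"tx":0,"ty":0,"tz":0,"turn":0,"grip":0.95}]}}

```text
time: 55.2
position: [0.6447, -0.0885, 0.053]
tool_rot: [2.279, 2.161, 0.002]
ft_force: [-0.4, -0.4, -0.3]
grip_width: 0.952
grip_force: 0.0
```

```bash
python3 -c "
from h import *
go(.6449,-.0888,.0435,-93.1)"
```

```text
t 55.20 pos [ 0.6447 -0.0885  0.053 ] yaw -93.1 tilt [ 0.002  0.    -1.   ] g 0.952 F [-0.4 -0.4 -0.3] q [-0.48  0.57  0.76  1.67 -0.43  1.08  0.35]
turn 0.006  tx,ty,tz [-0.005  0.004  0.158]
```

Request:
{"op": "send_rows", "data": {"steps": [{"tx":0,"ty":0,"tz":0.15,"turn":0,"grip":0.95},{"tx":0,"ty":0,"tz":0,"turn":0,"grip":0.95},{"tx":0,"ty":0,"tz":0,"turn":0,"grip":0.8},{"tx":0,"ty":0,"tz":0,"turn":0,"grip":0.72},{"tx":0,"ty":0,"tz":0,"turn":0,"grip":0.66},{"tx":0,"ty":0,"tz":0,"turn":0,"grip":0.62},{"tx":0,"ty":0,"tz":0,"turn":0,"grip":0.58},{"tx":0,"ty":0,"tz":0,"turn":0,"grip":0.56},{"tx":0,"ty":0,"tz":0,"turn":0,"grip":0.56},{"tx":0,"ty":0,"tz":0,"turn":0,"grip":0.56}], "newtons": 10}}

```text
time: 56.45
position: [0.6437, -0.0885, 0.0427]
tool_rot: [-2.28, -2.161, 0.0]
ft_force: [-3.3, -0.3, 2.8]
grip_width: 0.597
grip_force: 10.0
```

```bash
python3 -c "
from h import *
go(.6449,-.0888,.0435,-93.1)"
```

```text
t 56.45 pos [ 0.6437 -0.0885  0.0427] yaw -93.1 tilt [-0. -0. -1.] g 0.597 F [-3.3 -0.3  2.8] q [-0.47  0.58  0.75  1.67 -0.44  1.07  0.36]
turn 0.005  tx,ty,tz [-0.004  0.02  -0.013]
```

Request:
{"op": "send_rows", "data": {"steps": [{"tx":0,"ty":0.03,"tz":0,"turn":0,"grip":0.56},{"tx":0,"ty":0,"tz":0,"turn":0,"grip":0.56},{"tx":0,"ty":0,"tz":0,"turn":0,"grip":0.56},{"tx":0,"ty":0,"tz":0,"turn":0,"grip":0.56},{"tx":0,"ty":0,"tz":0,"turn":0,"grip":0.7},{"tx":0,"ty":0,"tz":0,"turn":0,"grip":0.8},{"tx":0,"ty":0,"tz":0,"turn":0,"grip":0.85},{"tx":0,"ty":0,"tz":0,"turn":0,"grip":0.85},{"tx":0,"ty":0,"tz":-0.4,"turn":0,"grip":0.85},{"tx":0,"ty":0,"tz":-0.8,"turn":0,"grip":0.9},{"tx":0,"ty":0,"tz":-0.8,"turn":0,"grip":0.9},{"tx":0,"ty":0,"tz":-0.8,"turn":0,"grip":0.9}]}}

```text
time: 57.95
position: [0.6455, -0.0885, 0.2124]
tool_rot: [2.28, 2.161, 0.001]
ft_force: [-0.2, 0.1, -0.4]
grip_width: 0.898
grip_force: 0.0
```

Request:
{"op": "send_rows", "data": {"steps": [{"tx":0.75,"ty":-0.42,"tz":0,"turn":0,"grip":0.9},{"tx":0.75,"ty":-0.42,"tz":0,"turn":0,"grip":0.9},{"tx":0.75,"ty":-0.42,"tz":0,"turn":0,"grip":0.9},{"tx":0.75,"ty":-0.42,"tz":0,"turn":0,"grip":0.9},{"tx":0.75,"ty":-0.42,"tz":0,"turn":0,"grip":0.9},{"tx":0.75,"ty":-0.42,"tz":0,"turn":0,"grip":0.9},{"tx":0.45,"ty":-0.25,"tz":0,"turn":0,"grip":0.9},{"tx":0,"ty":0,"tz":0,"turn":0,"grip":0.9}]}}

```text
time: 58.95
position: [0.494, 0.2201, 0.2107]
tool_rot: [-2.273, -2.167, -0.001]
ft_force: [-0.5, -0.3, -1.1]
grip_width: 0.899
grip_force: 0.0
```

Run:
```python
from h import *
d=ctrl.get_image('top'); st()
a=bird(d,.042,.5,.75,-.25,.1).astype(int)
for y in(-.06,-.09,-.12):
    u=int((.1-y)*1000);p=a[:,u-4:u+4].mean(1)
    print(y,[("%.3f"%x,tuple(p[int(round((.75-x)*1000))].astype(int))) for x in list(np.arange(.678,.654,-.003))+list(np.arange(.624,.602,-.003))])
c=int(round((.75-.64)*1000)); print("along y",[("%.3f"%y,int(a[c-5:c+5,int(round((.1-y)*1000))].mean())) for y in np.arange(-.015,-.165,-.004)])
```

```text
t 59.00 pos [0.4951 0.2178 0.2108] yaw -92.9 tilt [ 0.  0. -1.] g 0.902 F [ 1.6 -0.2 -1.1] q [-1.13  0.11  0.72  1.78 -0.08  1.27 -0.44]
-0.06 [('0.678', (np.int64(26), np.int64(47), np.int64(81))), ('0.675', (np.int64(34), np.int64(50), np.int64(78))), ('0.672', (np.int64(45), np.int64(52), np.int64(70))), ('0.669', (np.int64(57), np.int64(55), np.int64(59))), ('0.666', (np.int64(65), np.int64(56), np.int64(50))), ('0.663', (np.int64(65), np.int64(56), np.int64(47))), ('0.660', (np.int64(65), np.int64(56), np.int64(46))), ('0.657', (np.int64(65), np.int64(56), np.int64(46))), ('0.654', (np.int64(65), np.int64(56), np.int64(46))), ('0.624', (np.int64(71), np.int64(60), np.int64(49))), ('0.621', (np.int64(80), np.int64(62), np.int64(47))), ('0.618', (np.int64(104), np.int64(73), np.int64(50))), ('0.615', (np.int64(112), np.int64(78), np.int64(54))), ('0.612', (np.int64(96), np.int64(70), np.int64(60))), ('0.609', (np.int64(59), np.int64(55), np.int64(70))), ('0.606', (np.int64(34), np.int64(54), np.int64(91))), ('0.603', (np.int64(33), np.int64(61), np.int64(106)))]
-0.09 [('0.678', (
[... 1801 characters left out ...]
70), np.int64(91))), ('0.603', (np.int64(44), np.int64(65), np.int64(106)))]
along y [('-0.015', 66), ('-0.019', 84), ('-0.023', 123), ('-0.027', 121), ('-0.031', 72), ('-0.035', 52), ('-0.039', 53), ('-0.043', 54), ('-0.047', 56), ('-0.051', 57), ('-0.055', 57), ('-0.059', 57), ('-0.063', 56), ('-0.067', 57), ('-0.071', 57), ('-0.075', 56), ('-0.079', 55), ('-0.083', 48), ('-0.087', 44), ('-0.091', 50), ('-0.095', 55), ('-0.099', 56), ('-0.103', 56), ('-0.107', 56), ('-0.111', 55), ('-0.115', 55), ('-0.119', 55), ('-0.123', 56), ('-0.127', 58), ('-0.131', 66), ('-0.135', 92), ('-0.139', 112), ('-0.143', 86), ('-0.147', 74), ('-0.151', 128), ('-0.155', 166), ('-0.159', 152), ('-0.163', 106)]
```

The top pad is centred again: its edges are at about 0.618 and 0.668, with sheet showing beside it on the robot side as before. The fence has not moved. Handing in.

```bash
python3 -c "
from bench import ctrl
print(ctrl.close_job())"
```

```text
the job is handed in; nothing more can be done
None
```

I handed the job in after about 59 s of the 210 s allowed: the two pads are stacked with one sheet between them, the fence face is on the white line and the count slide is on the two-pip tick. The top pad was found about 6 mm off after the fence was already forward, so I squeezed it back to centre in place.

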